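# Set up the bench filler for a batch

## Robot

A 6-joint arm with a two-finger parallel gripper is mounted at the origin on the work surface. World frame = base frame: x ahead of the robot, y to its left, z up, the work surface at z = 0. Lengths are in m, angles in rad, forces in N, time in s.
With the tool pointing down it reaches from about 0.25 to 0.725 m from the base axis. Payload 4 kg.
Tool frame: the origin (TCP) lies at the very end of the fingers, on their centre line; the grasp point (between the pads) lies 19 mm behind it; z points along the fingers, y is the line along which they close (so a half turn about z gives the same grasp; the last joint's range is limited). The gripper opens to 85 mm and grips with 20 to 120 N. Pads are 22 mm wide; open, the fingers measure 114 mm over their backs; the gripper's body (76 mm by 85 mm) begins 54 mm behind the grasp point. The pads swing forward as they close: fully open they stand 13 mm farther back than shut.
Start: joints at [-1.301, 0.241, 0.005, 1.335, 0, 1.571], TCP at [0.133, -0.482, 0.205] pointing down, gripper open.
Joint ranges: [-2.72, 2.72], [-1.05, 1.87], [-1.09, 1.28], [-1.99, 2.15], [-1.42, 1.44], [-3.14, 3.14]. Speed limits (rad/s): [2.79, 2.79, 3.14, 3.14, 3.14, 3.14].

## Interface

Orientations are given as a unit quaternion [x, y, z, w].
In Python, from workcell import * gives the robot as it stands. The module is installed in compiled form; this text tells all that it offers.
- The arm moves only by the tool send_rows, never from a script. Its argument "steps" is text: rows parted by semicolons, each of 7 numbers parted by spaces: the opening, from -1 (shut) to 1 (fully open), then the shift along the world's x, y, z in m, then the turn, a rotation vector about the world's x, y, z in rad. A call has exactly 5 rows; each row shifts and turns the commanded pose from where the row before left it; what a row does not reach is not made up. A row lasts 1/12 s, in which the tool goes at most 41.7 mm and 7.16 degrees, less where a joint would pass 70% of its speed; a pose out of reach is approached as far as the arm can. A call is refused whole if a number of a shift passes 0.0417 or a number of a turn 0.125, either way. A call with a gripper value outside its range is refused whole. The fingers move at their own pace and stop on an object; the grip force is fixed at half the most. Time passes only in rows, so rows that do not move let the fingers close, or fill a call up. It gives the time, the measured TCP pose, the force, the opening and the grip force at its end, in the units of the state.
- get_obs(): the state, without advancing time (a new reading comes with each control period).
- camera(name): name is "scene" or "top" or "wrist"; returns a dict with "frame" (480x640x3 uint8, red, green, blue), "range_z" (480x640 float32, m along the optical axis (not along the pixel's ray), 0 where there is no reading), "camera_matrix" (3x3 intrinsics, pixels), "k1" (the pictures are not rectified: a ray, as slopes to the right and down, at radius r is drawn at 1 + k1 r^2 times it, then the intrinsics apply), "extrinsics" (4x4, takes a point from world to camera coordinates); the wrist camera has in their place "T_tool_cam" (4x4, takes a point from camera to tool coordinates, whose origin is the TCP and whose axes are the flange's). Camera axes: x right, y down, z forward; pixel columns grow to the right and rows downward; lengths in m; the calibration is good to about 2 mm. A picture is of the moment at which its call begins: read the wrist's pose just before it.
- job_done(): hands the job in; it is judged then, once.
The state is a dict: "clock": time; "joint_pos": joint angles; "joint_vel": joint speeds; "tau": joint torques, N m; "eef_pos": TCP position; "tool_rot": TCP orientation; "ft_force": force on the tool from outside, world axes, zero at the start; "ft_torque": the same for the moment, N m; "grip_width": finger opening in m; "grasp_force": force on a finger pad.
Only numpy, scipy, OpenCV 4.12 (cv2) and the standard library are available. Lean on these libraries where they do the work, as an engineer would, in place of code of your own. Each camera call takes 0.05 s, during which the arm holds its last target. There are 200 camera calls.

## Task

Get the filling bench ready for the next batch: tip all the caps out of the cup into the steel cap tray and stand the empty cup back upright on its cork coaster, turn the rate dial on the control box until its pointer lines up with the raised index tab beside it, and stand every empty uncapped bottle upright on the steel filling plate, with its whole foot on the plate. Leave the other things on the bench alone.

Things in the scene. Friction and masses are not known exactly. Their poses are not given: they have to be found in the camera images.
- plate: Brushed-steel filling plate, 160 (x) x 220 (y) x 8 mm thick, fixed flat on the table ahead of the robot. Origin: centre of its underside; its top is 8 mm above. Up to four bottles fit on it.
- cap_tray: Open square steel tray, 150 x 150 mm outside, 55 mm high, walls and floor 4 to 5 mm, fixed on the table to the left or right of the plate (the control box is on the other side). Origin: centre of its underside.
- control_box: Grey square control box, 150 x 150 x 50 mm high, fixed on the table, with one black rate dial in the middle of its flat top. Origin: centre of its underside, vertically under the dial's axis.
- dial (a joint): Rate dial. Upright grip bar 46 mm long, 14 mm thick, along the pointer's direction, on a round skirt of 64 mm diameter; skirt top 59 mm, bar top 89 mm above the table. Value in rad, 0 to 5.2 between stops, growing CLOCKWISE from above; starts at 0.2 to 1.0, the index lies 1.2 to 4.2 rad clockwise from there. Friction 0.05 N m, no spring: stays where left.
- dial_grip (a point): On the dial's axis at bar height, 77 mm above the table: middle of the grip bar. Its x axis points along the bar towards the pointer.
- dial_pointer (a point): Tip of the dial's pointer: the nose with a white line on the skirt, 40 mm from the dial's axis; it turns with the dial.
- index_mark (a point): The index: the place, 40 mm from the dial's axis, in front of the raised black tab (16 mm along the radius x 8 mm, 4 mm high) on the flat aluminium disc round the dial. It does not move; set right, the pointer's tip lies on this point. Fingertips pass over the tab if they stay 60 mm above the table.
- coaster: Round cork coaster, 90 mm diameter, 3 mm thick, fixed on the table near the robot, to its left or right; the cup's place. Origin: centre of its underside.
- cup: Round white plastic cup, 85 mm high, outside diameter 60 mm all the way up, wall and floor 4 mm, about 80 g; starts upright on the coaster with the caps inside. Origin: centre of its underside, z up its axis.
- cup_rim (a point): Centre of the cup's mouth, 85 mm above its foot.
- sample_bottle: Bystander: round capped sample bottle, 52 mm diameter, 130 mm high, beyond the plate. Origin: centre of its foot. Not to be disturbed.
- beaker: Bystander: empty clear beaker, 64 mm diameter at the rim, 90 mm high, beyond the plate. Origin: centre of its foot. Not to be disturbed.
- clamp: Bystander: small aluminium clamp block, 30 x 26 x 30 mm high with a short screw, just left of the plate. Origin: centre of its underside. Not to be disturbed.
- bottle1: Empty uncapped flat bottle, about 120 g with a thick heavy foot: body 60 (x) x 44 (y) x 64 mm high, then a shoulder up to 76 mm and a round neck of 22 mm diameter from 76 to 100 mm (its top). Origin: centre of its foot, z up. Two to four of these stand in a row on the black rubber mat (2 mm thick) between robot and plate, about 80 mm apart; absent ones read None.
- bottle2: Empty uncapped flat bottle, about 120 g with a thick heavy foot: body 60 (x) x 44 (y) x 64 mm high, then a shoulder up to 76 mm and a round neck of 22 mm diameter from 76 to 100 mm (its top). Origin: centre of its foot, z up. Two to four of these stand in a row on the black rubber mat (2 mm thick) between robot and plate, about 80 mm apart; absent ones read None.
- bottle3: Empty uncapped flat bottle, about 120 g with a thick heavy foot: body 60 (x) x 44 (y) x 64 mm high, then a shoulder up to 76 mm and a round neck of 22 mm diameter from 76 to 100 mm (its top). Origin: centre of its foot, z up. Two to four of these stand in a row on the black rubber mat (2 mm thick) between robot and plate, about 80 mm apart; absent ones read None.
- bottle4: Empty uncapped flat bottle, about 120 g with a thick heavy foot: body 60 (x) x 44 (y) x 64 mm high, then a shoulder up to 76 mm and a round neck of 22 mm diameter from 76 to 100 mm (its top). Origin: centre of its foot, z up. Two to four of these stand in a row on the black rubber mat (2 mm thick) between robot and plate, about 80 mm apart; absent ones read None.
- cap1: Black screw cap, a closed solid cylinder 18 mm in diameter and 14 mm high, 10 g, smooth and slippery. Origin: its CENTRE, z along its axis. Four to six of them start in the cup; absent ones read None.
- cap2: Black screw cap, a closed solid cylinder 18 mm in diameter and 14 mm high, 10 g, smooth and slippery. Origin: its CENTRE, z along its axis. Four to six of them start in the cup; absent ones read None.
- cap3: Black screw cap, a closed solid cylinder 18 mm in diameter and 14 mm high, 10 g, smooth and slippery. Origin: its CENTRE, z along its axis. Four to six of them start in the cup; absent ones read None.
- cap4: Black screw cap, a closed solid cylinder 18 mm in diameter and 14 mm high, 10 g, smooth and slippery. Origin: its CENTRE, z along its axis. Four to six of them start in the cup; absent ones read None.
- cap5: Black screw cap, a closed solid cylinder 18 mm in diameter and 14 mm high, 10 g, smooth and slippery. Origin: its CENTRE, z along its axis. Four to six of them start in the cup; absent ones read None.
- cap6: Black screw cap, a closed solid cylinder 18 mm in diameter and 14 mm high, 10 g, smooth and slippery. Origin: its CENTRE, z along its axis. Four to six of them start in the cup; absent ones read None.

How it is judged:
By the outcome, as a careful person would: the job done as asked, in the order asked, and still so for the second after the job is handed in, with the robot touching nothing.
Of bottle1, bottle2, bottle3, bottle4 only 2 to 4 are there at a start; the rules pass over those that are not, and their reading is None.
Of cap4, cap5, cap6 only 1 to 3 are there at a start; the rules pass over those that are not, and their reading is None.
At some moment in a run one of bottle1, bottle2, bottle3, bottle4 may be knocked a few centimetres aside while the robot is not near it.
It also fails if it takes over 210 s, if anything falls off the work surface, if the arm or the gripper's body presses on something with over 40 N, if the wrist force passes 120 N, or if a joint passes its speed limit or range.

## Working session

There is one attempt and no reset: what is moved stays moved. The work goes in short steps, Python scripts to look and compute and a tool call to move; the robot and the scene stay as the last step left them, time stands still between calls to the robot, and variables do not carry over. Pictures are saved under pics/ and viewed, at most 14 in all, crops included, and the job is handed in when it is done.

Besides the shell and the picture viewer there is one more tool, called after ">>>" by a JSON object that holds its "fn" and its "kwargs". send_rows: Moves the arm, as the interface text tells. Its arguments: {"type":"object","properties":{"steps":{"type":"string"}},"required":["steps"]}

```bash
mkdir -p pics
cat > h.py <<'E'
from workcell import *
import numpy as np, cv2
from scipy.spatial.transform import Rotation as R
def unp(c,uv):
    K=np.array(c["camera_matrix"]);k=c["k1"]
    return cv2.undistortPoints(np.array(uv,float).reshape(-1,1,2),K,np.array([k,0,0,0,0.])).reshape(-1,2)
def pose(c,obs=None):
    if "extrinsics" in c: return np.linalg.inv(np.array(c["extrinsics"]))
    T=np.eye(4);T[:3,:3]=R.from_quat(obs["tool_rot"]).as_matrix();T[:3,3]=obs["eef_pos"]
    return T@np.array(c["T_tool_cam"])
def plane(c,uv,z,obs=None):
    T=pose(c,obs);s=unp(c,uv);d=np.c_[s,np.ones(len(s))]@T[:3,:3].T
    return T[:3,3]+d*((z-T[2,3])/d[:,2])[:,None]
def cloud(c,obs=None):
    z=c["range_z"];h,w=z.shape;u,v=np.meshgrid(np.arange(w),np.arange(h))
    s=unp(c,np.c_[u.ravel(),v.ravel()]);T=pose(c,obs)
    P=np.c_[s,np.ones(len(s))]*z.reshape(-1,1)
    P=P@T[:3,:3].T+T[:3,3];P[z.ravel()==0]=np.nan
    return P.reshape(h,w,3)
def snap(name,fn):
    o=get_obs();c=camera(name);c["obs"]=o
    cv2.imwrite(fn,c["frame"][...,::-1]);return c
E
python3 - <<'E'
from h import *
for n in("top","scene","wrist"):
    c=snap(n,f"pics/{n}0.png");np.savez(f"{n}0.npz",cl=cloud(c,c["obs"]),f=c["frame"])
    print(n,np.round(pose(c,c["obs"]),3).tolist(),c["k1"])
    if n=="wrist":print(np.round(c["T_tool_cam"],3))
o=get_obs();print(o)
E
```

```text
top [[-0.007, -0.992, 0.126, 0.405], [-1.0, 0.003, -0.026, 0.008], [0.025, -0.126, -0.992, 1.323], [0.0, 0.0, 0.0, 1.0]] 0.052998879079125746
scene [[-0.444, 0.717, -0.537, 1.241], [0.896, 0.365, -0.254, 0.312], [0.014, -0.593, -0.805, 1.071], [0.0, 0.0, 0.0, 1.0]] 0.002887857925657008
wrist [[0.267, -0.915, -0.304, 0.211], [-0.964, -0.254, -0.082, -0.461], [-0.002, 0.315, -0.949, 0.373], [0.0, 0.0, 0.0, 1.0]] -0.019488112988718262
[[ 0.    -0.949 -0.315  0.081]
 [ 1.     0.    -0.     0.001]
 [ 0.    -0.315  0.949 -0.169]
 [ 0.     0.     0.     1.   ]]
{'clock': 0.15, 'joint_pos': array([-1.30099378e+00,  2.41256292e-01,  4.04975720e-03,  1.33520219e+00,
       -1.92355329e-06,  1.57080478e+00]), 'joint_vel': array([ 0.00076164, -0.00208127,  0.00321119,  0.00188616,  0.00107082,
        0.00090687]), 'tau': array([ 9.49253917e-04, -3.72634399e+01,  2.52639216e+01,  1.23597003e-02,
        6.44400552e-05, -1.72938348e-05]), 'eef_pos': array([ 0.13313269, -0.48141556,  0.20421546]), 'tool_rot': array([ 9.90914860e-01,  1.34488252e-01, -1.09384295e-04, -7.98745836e-04]), 'ft_force': array([ 0.5444575 ,  0.20305433, -0.35258931]), 'ft_torque': array([-0.02941628,  0.01278662,  0.00697131]), 'grasp_force': 0.0, 'grip_width': 0.08541498245462761}
```

View pics/top0.png

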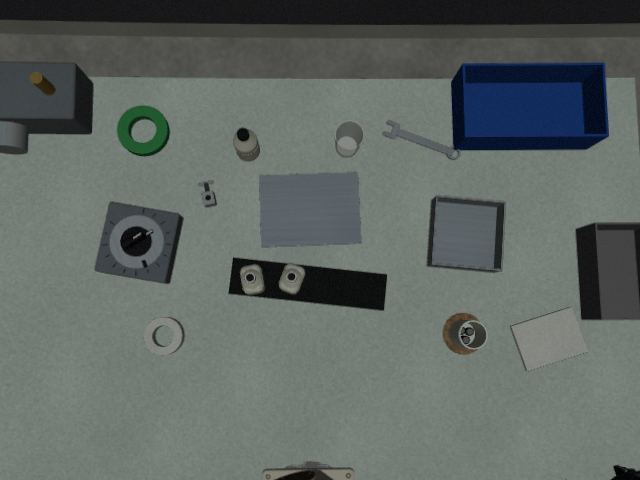

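View pics/scene0.png

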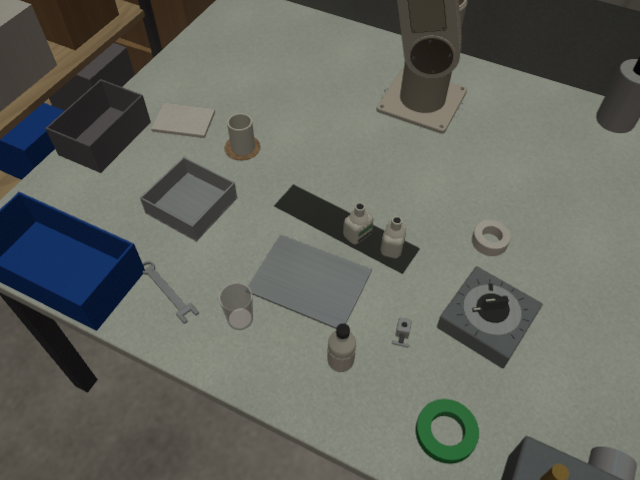

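Run:
```python
from h import *
d=np.load("top0.npz");cl=d["cl"];f=d["f"]
def sel(n,u0,v0,u1,v1,z0,z1,minr=True):
    P=cl[v0:v1,u0:u1].reshape(-1,3);P=P[(P[:,2]>z0)&(P[:,2]<z1)]
    (cx,cy),(a,b),t=cv2.minAreaRect(P[:,:2].astype(np.float32)*1000)
    print(n,len(P),"rect c",round(cx),round(cy),"size",round(a),round(b),"ang",round(t,1),"mean",np.round(P.mean(0)*1000),"zmax",np.round(np.nanmax(P[:,2]),4))
print("table z",np.nanmedian(cl[380:420,250:350,2]))
sel("box",90,190,195,295,.044,.054)
sel("dialbar",90,190,195,295,.083,.095)
sel("skirt",90,190,195,295,.0565,.063)
sel("tray",415,185,515,280,.05,.06)
sel("cuprim",435,305,495,360,.08,.092)
sel("coaster",435,305,495,360,.002,.006)
sel("plate",245,160,375,255,.005,.012)
sel("b1 neck",235,255,270,300,.094,.106); sel("b1 body",235,255,270,300,.055,.08)
sel("b2 neck",275,255,312,300,.094,.106); sel("b2 body",275,255,312,300,.055,.08)
sel("beaker",325,110,375,165,.05,.1);sel("sample",225,120,265,165,.12,.14);sel("clamp",190,175,220,210,.02,.05)
a=cv2.resize(f[190:295,85:205],None,fx=5,fy=5,interpolation=3)
b=cv2.resize(f[300:365,435:500],None,fx=4,fy=4,interpolation=3)
im=np.zeros((525,800,3),np.uint8);im[:,:600]=a;im[:195*0+260,600:800]=b[:260,:200]
cv2.imwrite("pics/z1.png",im[...,::-1]*1)
```

```text
table z -0.0001326421246357068
box 3880 rect c 570 359 size 153 152 ang 79.7 mean [568. 357.  50.] zmax 0.054
dialbar 159 rect c 568 359 size 15 45 ang 33.0 mean [568. 359.  89.] zmax 0.0948
skirt 507 rect c 571 357 size 128 139 ang 79.1 mean [569. 358.  59.] zmax 0.0629
tray 566 rect c 586 -341 size 152 153 ang 84.7 mean [ 587. -342.   54.] zmax 0.06
cuprim 208 rect c 372 -332 size 58 58 ang 26.7 mean [ 372. -333.   87.] zmax 0.0916
coaster 632 rect c 376 -338 size 131 115 ang 89.8 mean [ 378. -331.    4.] zmax 0.006
plate 5861 rect c 652 -5 size 287 212 ang 89.8 mean [645.  -4.   8.] zmax 0.012
b1 neck 89 rect c 488 118 size 20 20 ang 2.4 mean [488. 118. 102.] zmax 0.1057
b1 body 467 rect c 488 118 size 60 44 ang 10.8 mean [487. 117.  67.] zmax 0.0796
b2 neck 85 rect c 489 35 size 20 20 ang 41.0 mean [489.  35. 102.] zmax 0.1056
b2 body 456 rect c 490 35 size 45 60 ang 68.5 mean [488.  35.  67.] zmax 0.0796
beaker 429 rect c 790 -87 size 63 61 ang 10.5 mean [795. -88.  76.] zmax 0.0969
sample 125 rect c 780 132 size 23 24 ang 89.3 mean [779. 132. 130.] zmax 0.1366
clamp 209 rect c 679 217 size 56 33 ang 13.5 mean [670. 215.  29.] zmax 0.0362
```

View pics/z1.png

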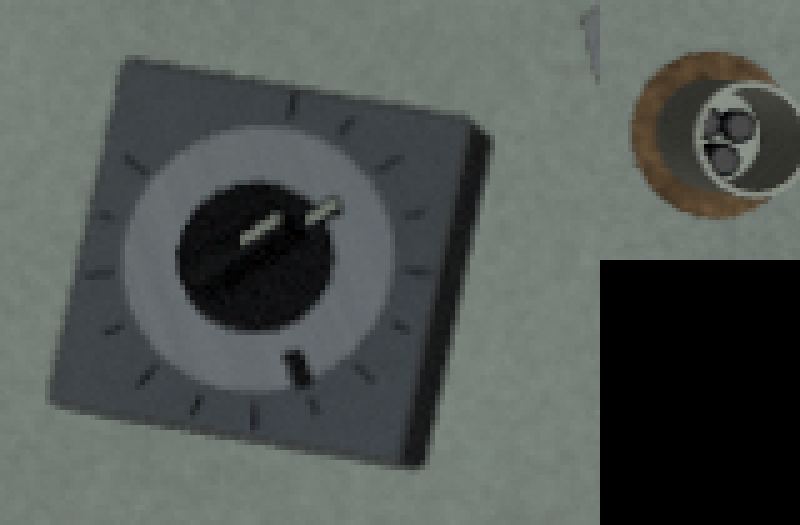

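```bash
cat >> h.py <<'E'
def quat(az,tilt,flip=False,roll=0):
    """tool z at heading az, tilt below horizontal; y to the left; roll about tool z"""
    z=np.array([np.cos(tilt)*np.cos(az),np.cos(tilt)*np.sin(az),-np.sin(tilt)])
    y=np.array([-np.sin(az),np.cos(az),0])
    return R.from_matrix(np.c_[np.cross(y,z),y,z])*R.from_euler("z",roll)
def plan(pos,rot,cur=None,calls=None):
    o=get_obs();p,q=(o["eef_pos"],R.from_quat(o["tool_rot"])) if cur is None else cur
    d=np.array(pos)-p;w=(rot*q.inv()).as_rotvec()
    n=max(np.abs(d).max()/.0417,np.linalg.norm(d)/.0417,np.linalg.norm(w)/.124)
    c=int(np.ceil(n/5)) if calls is None else calls
    print("calls",c,"row:",*np.round(d/c/5,4),*np.round(w/c/5,4),"| total",np.round(d,3),np.round(w,3))
    return np.array(pos),rot
def st():
    o=get_obs();r=R.from_quat(o["tool_rot"]).as_matrix()
    print("t",round(o["clock"],2),"tcp",np.round(o["eef_pos"],4),"z",np.round(r[:,2],3),"y",np.round(r[:,1],3),"q",np.round(o["joint_pos"],3),"F",np.round(o["ft_force"],1),"g",round(o["grip_width"],4),round(o["grasp_force"],1))
E
python3 - <<'E'
from h import *
az=np.arctan2(-.332,.372);q=quat(az,np.radians(35));tz=q.as_matrix()[:,2]
fin=np.array([.372,-.332,.055])+.019*tz;pre=fin-.1*tz
print(fin,pre,tz)
a=plan(pre+[0,0,.07],q);b=plan(pre,q,a);plan(fin,q,b)
E
```

```text
[ 0.38361191 -0.34236331  0.04410205] [ 0.32249661 -0.28781956  0.10145969] [ 0.61115295 -0.54543758 -0.57357644]
calls 4 row: 0.0095 0.0097 -0.0016 -0.0563 0.013 0.0974 | total [ 0.189  0.194 -0.033] [-1.125  0.261  1.949]
calls 1 row: 0.0 0.0 -0.014 0.0 0.0 0.0 | total [ 0.    0.   -0.07] [0. 0. 0.]
calls 1 row: 0.0122 -0.0109 -0.0115 0.0 0.0 0.0 | total [ 0.061 -0.055 -0.057] [0. 0. 0.]
```

>>> {"fn": "send_rows", "kwargs": {"steps": "1 0.0095 0.0097 -0.0016 -0.0563 0.013 0.0974;1 0.0095 0.0097 -0.0016 -0.0563 0.013 0.0974;1 0.0095 0.0097 -0.0016 -0.0563 0.013 0.0974;1 0.0095 0.0097 -0.0016 -0.0563 0.013 0.0974;1 0.0095 0.0097 -0.0016 -0.0563 0.013 0.0974"}}

```text
clock: 0.57
eef_pos: [0.1812, -0.4327, 0.1966]
tool_rot: [0.918, 0.369, -0.051, 0.134]
ft_force: [0.8, -0.4, 0.3]
grip_width: 0.0854
grasp_force: 0.0
```

>>> {"fn": "send_rows", "kwargs": {"steps": "1 0.0095 0.0097 -0.0016 -0.0563 0.013 0.0974;1 0.0095 0.0097 -0.0016 -0.0563 0.013 0.0974;1 0.0095 0.0097 -0.0016 -0.0563 0.013 0.0974;1 0.0095 0.0097 -0.0016 -0.0563 0.013 0.0974;1 0.0095 0.0097 -0.0016 -0.0563 0.013 0.0974"}}

```text
clock: 0.98
eef_pos: [0.2286, -0.384, 0.1887]
tool_rot: [0.772, 0.573, -0.097, 0.257]
ft_force: [0.3, 0.2, 0.2]
grip_width: 0.0856
grasp_force: 0.0
```

>>> {"fn": "send_rows", "kwargs": {"steps": "1 0.0095 0.0097 -0.0016 -0.0563 0.013 0.0974;1 0.0095 0.0097 -0.0016 -0.0563 0.013 0.0974;1 0.0095 0.0097 -0.0016 -0.0563 0.013 0.0974;1 0.0095 0.0097 -0.0016 -0.0563 0.013 0.0974;1 0.0095 0.0097 -0.0016 -0.0563 0.013 0.0974"}}

```text
clock: 1.4
eef_pos: [0.2759, -0.3352, 0.1805]
tool_rot: [0.565, 0.73, -0.136, 0.359]
ft_force: [-0.4, 0.7, -0.8]
grip_width: 0.0852
grasp_force: 0.0
```

>>> {"fn": "send_rows", "kwargs": {"steps": "1 0.0095 0.0097 -0.0016 -0.0563 0.013 0.0974;1 0.0095 0.0097 -0.0016 -0.0563 0.013 0.0974;1 0.0095 0.0097 -0.0016 -0.0563 0.013 0.0974;1 0.0095 0.0097 -0.0016 -0.0563 0.013 0.0974;1 0.0095 0.0097 -0.0016 -0.0563 0.013 0.0974"}}

```text
clock: 1.82
eef_pos: [0.3341, -0.2949, 0.2016]
tool_rot: [0.317, 0.837, -0.16, 0.418]
ft_force: [-0.1, -0.2, 0.5]
grip_width: 0.0856
grasp_force: 0.0
```

Run:
```python
from h import *
st()
az=np.arctan2(-.332,.372);q=quat(az,np.radians(35));tz=q.as_matrix()[:,2]
fin=np.array([.372,-.332,.055])+.019*tz;pre=fin-.1*tz
a=plan(pre+[0,0,.07],q)
```

```text
t 1.82 tcp [ 0.3341 -0.2949  0.2016] z [ 0.598 -0.532 -0.6  ] y [ 0.663  0.748 -0.003] q [-0.717 -0.469 -1.088  0.025 -0.008  0.002] F [-0.1 -0.2  0.5] g 0.0856 0.0
calls 1 row: -0.0023 0.0014 -0.006 -0.0038 -0.0053 -0.0007 | total [-0.012  0.007 -0.03 ] [-0.019 -0.026 -0.004]
```

>>> {"fn": "send_rows", "kwargs": {"steps": "1 0.01 -0.0095 -0.004 -0.004 -0.005 0;1 0.01 -0.0095 -0.004 -0.004 -0.005 0;1 0.01 -0.0095 -0.004 -0.004 -0.005 0;1 0.01 -0.0095 -0.004 -0.004 -0.005 0;1 0.01 -0.0095 -0.004 -0.004 -0.005 0"}}

```text
clock: 2.23
eef_pos: [0.3838, -0.3435, 0.181]
tool_rot: [0.317, 0.829, -0.164, 0.431]
ft_force: [-0.5, 0.0, -0.9]
grip_width: 0.0855
grasp_force: 0.0
```

>>> {"fn": "send_rows", "kwargs": {"steps": "1 0 0 -0.006 0 0 0;1 0 0 -0.006 0 0 0;1 0 0 -0.006 0 0 0;1 0 0 -0.006 0 0 0;1 0 0 -0.006 0 0 0"}}

```text
clock: 2.65
eef_pos: [0.389, -0.3481, 0.1586]
tool_rot: [0.318, 0.831, -0.162, 0.426]
ft_force: [0.1, -0.6, 0.2]
grip_width: 0.0858
grasp_force: 0.0
```

Run:
```python
from h import *
st()
az=np.arctan2(-.332,.372);q=quat(az,np.radians(35));tz=q.as_matrix()[:,2]
fin=np.array([.372,-.332,.055])+.019*tz
plan(fin,q)
```

```text
t 2.65 tcp [ 0.389  -0.3481  0.1586] z [ 0.605 -0.541 -0.584] y [0.667 0.745 0.001] q [-7.300e-01 -1.070e-01 -1.087e+00 -3.560e-01  1.000e-03  1.000e-03] F [ 0.1 -0.6  0.2] g 0.0858 0.0
calls 1 row: -0.0011 0.0011 -0.0229 -0.0019 -0.0018 0.0004 | total [-0.005  0.006 -0.114] [-0.01  -0.009  0.002]
```

Run:
```python
from h import *
q=quat(np.radians(-102),np.radians(35));tz=q.as_matrix()[:,2]
fin=np.array([.372,-.332,.055])+.019*tz
plan([fin[0],fin[1],.2],q)
```

```text
calls 2 row: -0.002 0.0001 0.0041 -0.0014 -0.0003 -0.105 | total [-0.02   0.001  0.041] [-0.014 -0.003 -1.05 ]
```

>>> {"fn": "send_rows", "kwargs": {"steps": "1 0 0 0.02 -0.001 0 -0.1;1 0 0 0.02 -0.001 0 -0.1;1 -0.002 0 0.01 -0.001 0 -0.1;1 -0.002 0 0 -0.001 0 -0.1;1 -0.002 0 0 -0.001 0 -0.1"}}

```text
clock: 3.07
eef_pos: [0.3834, -0.3478, 0.2109]
tool_rot: [0.514, 0.724, -0.265, 0.375]
ft_force: [0.3, -0.3, -0.6]
grip_width: 0.0849
grasp_force: 0.0
```

>>> {"fn": "send_rows", "kwargs": {"steps": "1 -0.002 0 0 -0.001 0 -0.11;1 -0.002 0 0 -0.001 0 -0.11;1 -0.002 0 0 -0.001 0 -0.11;1 -0.002 0 0 -0.001 0 -0.11;1 -0.002 0 0 -0.001 0 -0.11"}}

```text
clock: 3.48
eef_pos: [0.3739, -0.3475, 0.2085]
tool_rot: [0.685, 0.566, -0.354, 0.292]
ft_force: [0.0, -1.3, -0.6]
grip_width: 0.0858
grasp_force: 0.0
```

Run:
```python
from h import *
st()
q=quat(np.radians(-102),np.radians(35));tz=q.as_matrix()[:,2]
fin=np.array([.372,-.332,.055])+.019*tz
a=plan([fin[0],fin[1],.16],q);plan(fin,q,a)
```

```text
t 3.48 tcp [ 0.3739 -0.3475  0.2085] z [-0.154 -0.801 -0.578] y [ 0.982 -0.188 -0.001] q [-0.193  0.223 -0.397  0.946 -0.954  1.564] F [ 0.  -1.3 -0.6] g 0.0858 0.0
calls 1 row: -0.001 0.0001 -0.0097 -0.0012 0.0001 -0.004 | total [-0.005  0.    -0.049] [-0.006  0.    -0.02 ]
calls 1 row: 0.0 0.0 -0.0232 0.0 0.0 0.0 | total [ 0.     0.    -0.116] [0. 0. 0.]
```

>>> {"fn": "send_rows", "kwargs": {"steps": "1 -0.001 0 -0.01 -0.001 0 -0.004;1 -0.001 0 -0.01 -0.001 0 -0.004;1 -0.001 0 -0.01 -0.001 0 -0.004;1 -0.001 0 -0.01 -0.001 0 -0.004;1 -0.001 0 -0.01 -0.001 0 -0.004"}}

```text
clock: 3.9
eef_pos: [0.3667, -0.348, 0.157]
tool_rot: [0.689, 0.56, -0.358, 0.29]
ft_force: [-0.2, 0.1, 0.1]
grip_width: 0.0854
grasp_force: 0.0
```

>>> {"fn": "send_rows", "kwargs": {"steps": "1 0 0 -0.023 0 0 0;1 0 0 -0.023 0 0 0;1 0 0 -0.023 0 0 0;1 0 0 -0.023 0 0 0;1 0 0 -0.022 0 0 0"}}

```text
clock: 4.32
eef_pos: [0.3672, -0.3481, 0.0431]
tool_rot: [0.689, 0.56, -0.358, 0.291]
ft_force: [0.7, -0.5, -0.1]
grip_width: 0.0855
grasp_force: 0.0
```

>>> {"fn": "send_rows", "kwargs": {"steps": "1 0 0 0 0 0 0;0.2 0 0 0 0 0 0;0.2 0 0 0 0 0 0;0.2 0 0 0 0 0 0;0.2 0 0 0 0 0 0"}}

```text
clock: 4.73
eef_pos: [0.3685, -0.3485, 0.0462]
tool_rot: [0.688, 0.559, -0.358, 0.291]
ft_force: [-2.4, 3.5, 4.9]
grip_width: 0.0528
grasp_force: 57.5
```

Run:
```python
from h import *
st()
c=snap("wrist","pics/w1.png")
```

```text
t 4.73 tcp [ 0.3685 -0.3485  0.0462] z [-0.167 -0.802 -0.573] y [ 0.979 -0.205  0.001] q [-0.195  0.497 -0.563  0.525 -0.96   1.589] F [-2.4  3.5  4.9] g 0.0528 57.5
```

View pics/w1.png

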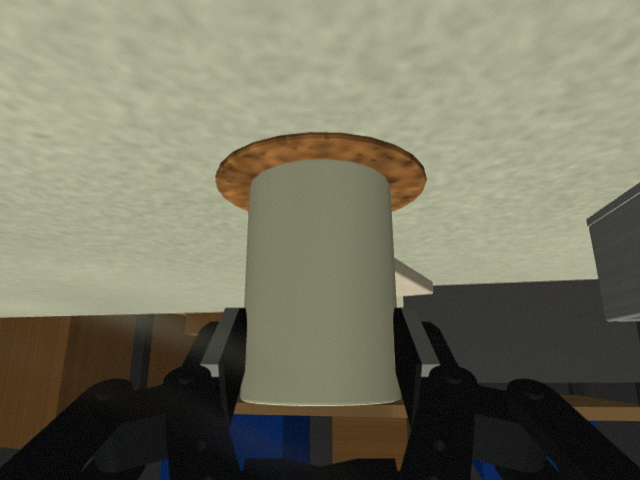

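Run:
```python
from h import *
def coaster(f,cl,fn=None):
    hsv=cv2.cvtColor(f,cv2.COLOR_RGB2HSV)
    m=cv2.inRange(hsv,(5,70,40),(20,255,255));m[:300]=0;m[370:]=0;m[:,:430]=0;m[:,500:]=0
    P=cl[m>0];P=P[np.abs(P[:,2]-.003)<.006,:2]*1000
    A=np.c_[P.astype(np.float32)];h=cv2.convexHull(A.astype(np.float32))
    print("coaster",len(P),cv2.minEnclosingCircle(h))
d=np.load("top0.npz");coaster(d["f"],d["cl"])
c=snap("top","pics/top1.png");cl=cloud(c)
coaster(c["frame"],cl)
P=cl[300:370,430:500].reshape(-1,3);P=P[(P[:,2]>.08)&(P[:,2]<.1)]*1000
print(len(P),P.min(0),P.max(0))
cv2.imwrite("pics/z2.png",cv2.resize(c["frame"][260:400,380:540,::-1],None,fx=4,fy=4,interpolation=3))
```

```text
coaster 442 ((372.9074401855469, -335.05859375), 44.53541564941406)
coaster 194 ((371.9339599609375, -336.2201843261719), 43.87055969238281)
485 [ 330.12943789 -363.9176992    80.04114755] [ 437.32786454 -255.27683314   99.69752761]
```

View pics/z2.png

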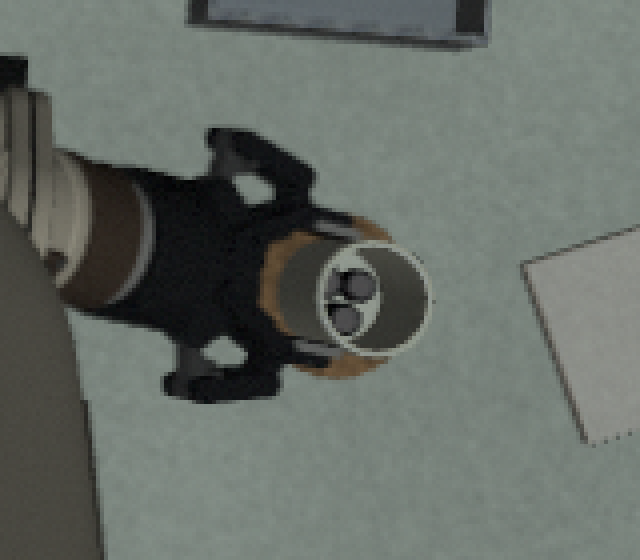

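>>> {"fn": "send_rows", "kwargs": {"steps": "1 0 0 0 0 0 0;1 0 0 0 0 0 0;1 0 0 0 0 0 0;1 0 0 0.006 0 0 0;1 0 -0.003 0.006 0 0 0"}}

```text
clock: 5.25
eef_pos: [0.3684, -0.351, 0.0565]
tool_rot: [0.688, 0.56, -0.358, 0.29]
ft_force: [-0.0, 0.4, 1.2]
grip_width: 0.0856
grasp_force: 0.0
```

>>> {"fn": "send_rows", "kwargs": {"steps": "1 -0.001 -0.005 0.001 0 0 0;1 -0.001 -0.005 0 0 0 0;1 0 0 0 0 0 0;0.2 0 0 0 0 0 0;0.2 0 0 0 0 0 0"}}

```text
clock: 5.67
eef_pos: [0.366, -0.3613, 0.0571]
tool_rot: [0.689, 0.56, -0.358, 0.29]
ft_force: [0.3, 0.7, 1.0]
grip_width: 0.0641
grasp_force: 0.0
```

>>> {"fn": "send_rows", "kwargs": {"steps": "0.2 0 0 0 0 0 0;0.2 0 0 0 0 0 0;0.2 0 0 0 0 0 0;0.2 0 0 0 0 0 0;0.2 0 0 0 0 0 0"}}

```text
clock: 6.08
eef_pos: [0.3667, -0.3613, 0.0576]
tool_rot: [0.689, 0.56, -0.358, 0.291]
ft_force: [1.6, -0.5, 3.0]
grip_width: 0.0571
grasp_force: 63.3
```

Run:
```python
from h import *
st()
```

```text
t 6.08 tcp [ 0.3667 -0.3613  0.0576] z [-0.168 -0.801 -0.574] y [ 0.979 -0.205 -0.   ] q [-0.226  0.47  -0.565  0.509 -0.959  1.537] F [ 1.6 -0.5  3. ] g 0.0571 63.3
```

>>> {"fn": "send_rows", "kwargs": {"steps": "1 0 0 0 0 0 0;1 0 0 0 0 0 0;1 0 0 0.002 0 0 0;1 -0.001 -0.004 0.002 0 0 0;1 -0.001 -0.004 0 0 0 0"}}

```text
clock: 6.5
eef_pos: [0.3646, -0.3694, 0.0615]
tool_rot: [0.688, 0.56, -0.358, 0.291]
ft_force: [0.8, -0.2, -0.1]
grip_width: 0.0855
grasp_force: 0.0
```

>>> {"fn": "send_rows", "kwargs": {"steps": "1 0 0 0 0 0 0;0.2 0 0 0 0 0 0;0.2 0 0 0 0 0 0;0.2 0 0 0 0 0 0;0.2 0 0 0 0 0 0"}}

```text
clock: 6.92
eef_pos: [0.3646, -0.3694, 0.0617]
tool_rot: [0.688, 0.56, -0.358, 0.291]
ft_force: [-0.3, 0.8, 2.3]
grip_width: 0.0575
grasp_force: 63.6
```

>>> {"fn": "send_rows", "kwargs": {"steps": "0.2 0 0 0 0 0 0;0.2 0 0 0 0 0 0;0.2 0 0 0.005 0 0 0;0.2 0 0 0.005 0 0 0;0.2 0 0 0.005 0 0 0"}}

```text
clock: 7.33
eef_pos: [0.3641, -0.3688, 0.0761]
tool_rot: [0.689, 0.56, -0.358, 0.29]
ft_force: [-0.7, -0.4, -1.3]
grip_width: 0.0576
grasp_force: 64.0
```

Run:
```python
from h import *
st()
c=snap("wrist","pics/w2.png")
```

```text
t 7.33 tcp [ 0.3641 -0.3688  0.0761] z [-0.169 -0.8   -0.576] y [ 0.979 -0.205 -0.002] q [-0.245  0.428 -0.559  0.531 -0.956  1.504] F [-0.7 -0.4 -1.3] g 0.0576 64.0
```

View pics/w2.png

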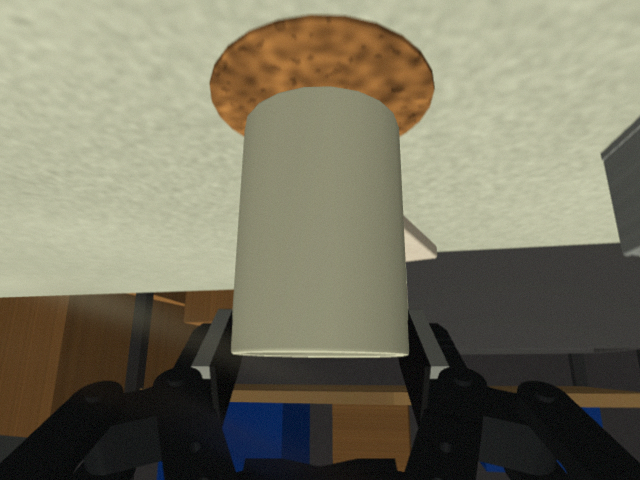

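```bash
cat > pour.py <<'E'
from h import *
q0=quat(np.radians(-102),np.radians(35));p0=np.array([.3646,-.3694,.0617])
rim=q0.inv().apply(np.array([.372,-.333,.088])-p0);ax=q0.inv().apply([0,0,1.])
E
python3 - <<'E'
from pour import *
print(rim,ax)
for h,phi in((-102,0),(-95,0),(-90,5)):
    for roll in(0,-90,-120,-165):
        q=quat(np.radians(h),np.radians(phi),roll=np.radians(roll));print(h,phi,roll,q.apply(rim),q.apply(ax))
q=quat(np.radians(-102),0.);t=np.array([.572,-.375,.135])
a=plan([.3646,-.3694,.2],q0);plan(t,q,a);print(q.as_matrix()[:,2])
E
```

```text
[-0.00023928 -0.00032969 -0.04551092] [-8.19152044e-01 -1.11022302e-16 -5.73576436e-01]
-102 0 0 [0.00913976 0.04458495 0.00023928] [0.11925325 0.56104242 0.81915204]
-102 0 -90 [0.0096963  0.04446665 0.00032969] [9.20504853e-01 3.90731128e-01 2.03607826e-16]
-102 0 -120 [0.00982619 0.04443904 0.00016588] [ 0.81315749  0.41354851 -0.40957602]
-102 0 -165 [ 0.00983433  0.04443731 -0.0001458 ] [ 0.32663242  0.51696261 -0.79124012]
-95 0 0 [0.0036381  0.04536647 0.00023928] [0.04999048 0.5713938  0.81915204]
-95 0 -90 [0.00420491 0.04531688 0.00032969] [8.66025404e-01 5.00000000e-01 2.41070452e-16]
-95 0 -120 [0.00433719 0.04530531 0.00016588] [ 0.75669745  0.50956496 -0.40957602]
-95 0 -165 [ 0.00434548  0.04530459 -0.0001458 ] [ 0.26119586  0.55291573 -0.79124012]
-90 5 0 [-0.00032969  0.04531688  0.00420491] [-9.28617848e-17  5.00000000e-01  8.66025404e-01]
-90 5 -90 [0.00023928 0.045309   0.00429498] [0.81915204 0.5713938  0.04999048]
-90 5 -120 [0.00037207 0.04532328 0.00413179] [ 0.70940648  0.60709071 -0.35802698]
-90 5 -165 [0.00038039 0.04535045 0.0038213 ] [ 0.21201215  0.64035492 -0.73823873]
calls 1 row: -0.0 -0.0 0.0245 -0.0003 0.0 -0.0007 | total [-0.    -0.     0.123] [-0.002  0.    -0.003]
calls 2 row: 0.0207 -0.0006 -0.0065 -0.0598 0.0127 -0.0 | total [ 0.207 -0.006 -0.065] [-0.598  0.127 -0.   ]
[-2.07911691e-01 -9.78147601e-01  1.38777878e-16]
```

>>> {"fn": "send_rows", "kwargs": {"steps": "0.2 0 0 0.025 0 0 0;0.2 0 0 0.025 0 0 0;0.2 0 0 0.025 0 0 0;0.2 0 0 0.025 0 0 0;0.2 0 0 0.025 0 0 0"}}

```text
clock: 7.8
eef_pos: [0.3639, -0.3689, 0.2023]
tool_rot: [0.689, 0.56, -0.358, 0.29]
ft_force: [0.7, -0.3, -1.1]
grip_width: 0.0577
grasp_force: 64.4
```

>>> {"fn": "send_rows", "kwargs": {"steps": "0.2 0.019 -0.0027 -0.0065 -0.06 0.0127 0;0.2 0.019 -0.0027 -0.0065 -0.06 0.0127 0;0.2 0.019 -0.0027 -0.0065 -0.06 0.0127 0;0.2 0.019 -0.0027 -0.0065 -0.06 0.0127 0;0.2 0.019 -0.0027 -0.0065 -0.06 0.0127 0"}}

```text
clock: 8.22
eef_pos: [0.4604, -0.3824, 0.1688]
tool_rot: [0.625, 0.508, -0.459, 0.373]
ft_force: [0.0, 0.0, -0.1]
grip_width: 0.0575
grasp_force: 64.5
```

>>> {"fn": "send_rows", "kwargs": {"steps": "0.2 0.019 -0.0027 -0.0065 -0.06 0.0127 0;0.2 0.019 -0.0027 -0.0065 -0.06 0.0127 0;0.2 0.019 -0.0027 -0.0065 -0.06 0.0127 0;0.2 0.019 -0.0027 -0.0065 -0.06 0.0127 0;0.2 0.019 -0.0027 -0.0065 -0.06 0.0127 0"}}

```text
clock: 8.63
eef_pos: [0.5276, -0.3833, 0.141]
tool_rot: [0.577, 0.46, -0.53, 0.419]
ft_force: [-1.0, 0.2, -1.3]
grip_width: 0.0574
grasp_force: 64.5
```

Run:
```python
from pour import *
st();plan([.556,-.396,.135],quat(np.radians(-102),0.))
```

```text
t 8.63 tcp [ 0.5276 -0.3833  0.141 ] z [-0.226 -0.97  -0.088] y [ 0.974 -0.226 -0.004] q [-0.105  0.997  0.181  1.707 -1.419  2.525] F [-1.   0.2 -1.3] g 0.0574 64.5
calls 1 row: 0.0057 -0.0025 -0.0012 -0.0173 0.003 0.0038 | total [ 0.028 -0.013 -0.006] [-0.087  0.015  0.019]
```

Run:
```python
from pour import *
q=quat(np.radians(-60),0.);plan([.592,-.405,.15],q)
for r in(-90,-110,-165):
    Q=quat(np.radians(-60),0.,roll=np.radians(r));print(r,Q.apply(rim),Q.apply(ax))
```

```text
calls 2 row: 0.0064 -0.0022 0.0009 -0.0088 -0.0017 0.0752 | total [ 0.064 -0.022  0.009] [-0.088 -0.017  0.752]
-90 [-0.02254824  0.03953326  0.00032969] [4.22618262e-01 9.06307787e-01 3.03706673e-16]
-110 [-0.02246308  0.03958242  0.00022797] [ 0.37983582  0.88160733 -0.2801665 ]
-165 [-0.02242603  0.03960381 -0.0001458 ] [-0.10318031  0.60273784 -0.79124012]
```

>>> {"fn": "send_rows", "kwargs": {"steps": "0.2 0.0064 -0.0022 0.001 -0.0088 -0.0017 0.075;0.2 0.0064 -0.0022 0.001 -0.0088 -0.0017 0.075;0.2 0.0064 -0.0022 0.001 -0.0088 -0.0017 0.075;0.2 0.0064 -0.0022 0.001 -0.0088 -0.0017 0.075;0.2 0.0064 -0.0022 0.001 -0.0088 -0.0017 0.075"}}

```text
clock: 9.05
eef_pos: [0.5408, -0.3669, 0.1268]
tool_rot: [0.56, 0.51, -0.483, 0.439]
ft_force: [0.5, 0.7, -1.1]
grip_width: 0.0573
grasp_force: 64.0
```

>>> {"fn": "send_rows", "kwargs": {"steps": "0.2 0.0064 -0.0022 0.001 -0.0088 -0.0017 0.075;0.2 0.0064 -0.0022 0.001 -0.0088 -0.0017 0.075;0.2 0.0064 -0.0022 0.001 -0.0088 -0.0017 0.075;0.2 0.0064 -0.0022 0.001 -0.0088 -0.0017 0.075;0.2 0.0064 -0.0022 0.001 -0.0088 -0.0017 0.075"}}

```text
clock: 9.47
eef_pos: [0.555, -0.3709, 0.1073]
tool_rot: [0.534, 0.541, -0.455, 0.463]
ft_force: [0.5, -0.1, -1.3]
grip_width: 0.0571
grasp_force: 64.0
```

Run:
```python
from pour import *
st();q=quat(np.radians(-60),0.);plan([.592,-.405,.15],q)
```

```text
t 9.47 tcp [ 0.555  -0.3709  0.1073] z [ 0.015 -0.988 -0.156] y [1.    0.015 0.002] q [-0.082  0.75  -0.413 -0.143 -1.386  1.016] F [ 0.5 -0.1 -1.3] g 0.0571 64.0
calls 1 row: 0.0074 -0.0068 0.0085 -0.0307 -0.008 0.1015 | total [ 0.037 -0.034  0.043] [-0.154 -0.04   0.507]
```

>>> {"fn": "send_rows", "kwargs": {"steps": "0.2 0 0 0.02 0 0 0.03;0.2 0.004 -0.003 0.015 -0.02 -0.005 0.07;0.2 0.01 -0.009 0.006 -0.04 -0.01 0.1;0.2 0.01 -0.009 0.002 -0.04 -0.01 0.1;0.2 0.01 -0.009 0 -0.04 -0.01 0.1"}}

```text
clock: 9.88
eef_pos: [0.5746, -0.384, 0.1227]
tool_rot: [0.481, 0.576, -0.416, 0.514]
ft_force: [0.2, -0.0, -1.9]
grip_width: 0.0576
grasp_force: 64.0
```

>>> {"fn": "send_rows", "kwargs": {"steps": "0.2 0.003 -0.004 0 -0.014 -0.005 0.1;0.2 0 0 0 0 0 0;0.2 0 0 0 0 0 0;0.2 0 0 0 0 0 0;0.2 0 0 0 0 0 0"}}

```text
clock: 10.3
eef_pos: [0.5772, -0.3874, 0.1203]
tool_rot: [0.459, 0.591, -0.399, 0.53]
ft_force: [-0.5, 0.5, -1.0]
grip_width: 0.0574
grasp_force: 64.1
```

Run:
```python
from pour import *
st();q=quat(np.radians(-60),0.);plan([.592,-.405,.15],q)
```

```text
t 10.3 tcp [ 0.5772 -0.3874  0.1203] z [ 0.26  -0.958 -0.12 ] y [0.966 0.26  0.015] q [-0.144  0.816 -0.672 -1.194 -1.146  0.285] F [-0.5  0.5 -1. ] g 0.0574 64.1
calls 1 row: 0.003 -0.0035 0.0059 -0.0234 -0.0064 0.0519 | total [ 0.015 -0.018  0.03 ] [-0.117 -0.032  0.26 ]
```

>>> {"fn": "send_rows", "kwargs": {"steps": "0.2 0.001 -0.002 0.008 -0.024 -0.006 0.02;0.2 0.001 -0.002 0.008 -0.024 -0.006 0.02;0.2 0.001 -0.002 0.008 -0.024 -0.006 0.02;0.2 0.001 -0.002 0.004 -0.024 -0.006 0.02;0.2 0.001 -0.002 0.002 -0.024 -0.006 0.02"}}

```text
clock: 10.72
eef_pos: [0.5825, -0.3973, 0.1516]
tool_rot: [0.402, 0.579, -0.399, 0.586]
ft_force: [-0.3, 0.5, -1.8]
grip_width: 0.0573
grasp_force: 64.1
```

Run:
```python
from pour import *
st();o=get_obs();Q=R.from_quat(o["tool_rot"]);print("rim",o["eef_pos"]+Q.apply(rim),Q.apply(ax))
for r in (-90,-110,-165):
    q=Q*R.from_euler("z",r,degrees=True);print(q.apply(ax))
print(-.124*Q.as_matrix()[:,2])
```

```text
t 10.72 tcp [ 0.5825 -0.3973  0.1516] z [ 0.357 -0.934  0.006] y [0.934 0.357 0.009] q [-1.900e-01  9.210e-01 -7.240e-01 -1.656e+00 -1.016e+00 -1.000e-03] F [-0.3  0.5 -1.8] g 0.0573 64.1
rim [ 0.56593795 -0.35488743  0.15156435] [-0.21345682  0.53758766  0.81574242]
[0.56002015 0.82846996 0.00386742]
[ 0.51678163  0.81016239 -0.27671943]
[ 0.00119351  0.60962666 -0.79268777]
[-0.0443155   0.1158085  -0.00072717]
```

>>> {"fn": "send_rows", "kwargs": {"steps": "0.2 0 0 -0.002 -0.044 0.115 0;0.2 0 0 -0.002 -0.044 0.115 0;0.2 0 0 -0.002 -0.044 0.115 0;0.2 0 0 -0.002 -0.044 0.115 0;0.2 0 0 -0.002 -0.044 0.115 0"}}

```text
clock: 11.13
eef_pos: [0.5823, -0.3974, 0.1403]
tool_rot: [0.205, 0.675, -0.559, 0.435]
ft_force: [-0.2, -0.2, -0.8]
grip_width: 0.0572
grasp_force: 64.2
```

>>> {"fn": "send_rows", "kwargs": {"steps": "0.2 0 0 -0.002 -0.044 0.115 0;0.2 0 0 -0.002 -0.044 0.115 0;0.2 0 0 -0.002 -0.044 0.115 0;0.2 0 0 -0.002 -0.044 0.115 0;0.2 0 0 -0.002 -0.044 0.115 0"}}

```text
clock: 11.55
eef_pos: [0.5824, -0.3973, 0.1304]
tool_rot: [-0.009, 0.706, -0.664, 0.246]
ft_force: [-0.3, -0.1, -1.9]
grip_width: 0.0575
grasp_force: 64.2
```

>>> {"fn": "send_rows", "kwargs": {"steps": "0.2 0 0 -0.002 -0.03 0.08 0;0.2 0 0 0 -0.021 0.055 0;0.2 0 0 0 -0.021 0.055 0;0.2 0 0 0 -0.021 0.055 0;0.2 0 0 0 -0.021 0.055 0"}}

```text
clock: 11.97
eef_pos: [0.5824, -0.3974, 0.1285]
tool_rot: [-0.121, 0.696, -0.694, 0.138]
ft_force: [0.1, 0.0, -1.0]
grip_width: 0.0575
grasp_force: 64.2
```

>>> {"fn": "send_rows", "kwargs": {"steps": "0.2 0 0 0 -0.021 0.055 0;0.2 0 0 0 -0.021 0.055 0;0.2 0 0 0 -0.021 0.055 0;0.2 0 0 0 -0.021 0.055 0;0.2 0 0 0 -0.021 0.055 0"}}

```text
clock: 12.38
eef_pos: [0.5824, -0.3973, 0.1285]
tool_rot: [0.222, -0.672, 0.706, -0.035]
ft_force: [0.0, -0.6, -1.3]
grip_width: 0.0573
grasp_force: 64.2
```

>>> {"fn": "send_rows", "kwargs": {"steps": "0.2 0 0 0 -0.021 0.055 0;0.2 0 0 0 -0.021 0.055 0;0.2 0 0 0 -0.035 0.093 0;0.2 0 0 0 -0.035 0.093 0;0.2 0 0 0 -0.035 0.093 0"}}

```text
clock: 12.8
eef_pos: [0.5824, -0.3973, 0.1285]
tool_rot: [0.357, -0.612, 0.697, 0.113]
ft_force: [-0.3, 0.3, -1.5]
grip_width: 0.0572
grasp_force: 64.2
```

>>> {"fn": "send_rows", "kwargs": {"steps": "0.2 0 0 0 -0.035 0.093 0;0.2 0 0 0 -0.035 0.093 0;0.2 0 0 0 -0.035 0.093 0;0.2 0 0 0 -0.035 0.093 0;0.2 0 0 0 0 0 0"}}

```text
clock: 13.22
eef_pos: [0.5824, -0.3973, 0.1287]
tool_rot: [0.47, -0.531, 0.66, 0.247]
ft_force: [-0.4, 0.1, -0.3]
grip_width: 0.0577
grasp_force: 64.2
```

>>> {"fn": "send_rows", "kwargs": {"steps": "0.2 0 0 0 0 0 0;0.2 0 0 0 0 0 0;0.2 0 0 0 0 0 0;0.2 0 0 0 0 0 0;0.2 0 0 0 0 0 0"}}

```text
clock: 13.63
eef_pos: [0.5812, -0.3976, 0.1279]
tool_rot: [0.47, -0.532, 0.66, 0.247]
ft_force: [-0.5, 0.4, -1.3]
grip_width: 0.0577
grasp_force: 64.2
```

Run:
```python
from pour import *
st();o=get_obs();Q=R.from_quat(o["tool_rot"]);print("rim",o["eef_pos"]+Q.apply(rim),Q.apply(ax))
c=snap("scene","pics/s3.png");t=snap("top","pics/t3.png")
im=np.hstack([cv2.resize(c["frame"][120:300,100:300],(500,450)),cv2.resize(t["frame"][180:300,400:520],(300,300)).copy() if 0 else np.vstack([cv2.resize(t["frame"][180:300,400:520],(300,300)),np.zeros((150,300,3),np.uint8)])])
cv2.imwrite("pics/z3.png",im[...,::-1])
```

```text
t 13.63 tcp [ 0.5812 -0.3976  0.1279] z [ 0.358 -0.934 -0.007] y [-0.826 -0.313 -0.469] q [-0.191  0.966 -0.716 -1.67  -1.014 -2.642] F [-0.5  0.4 -1.3] g 0.0577 64.2
rim [ 0.56527641 -0.35491933  0.12809421] [ 0.15234209  0.6775715  -0.71950591]
```

View pics/z3.png

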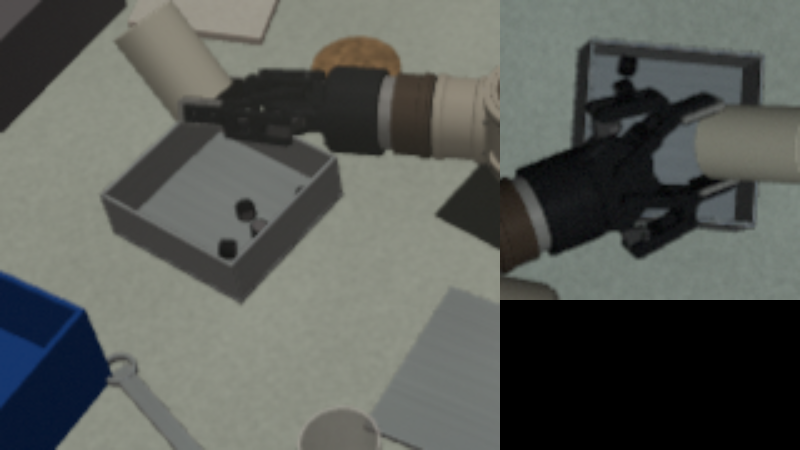

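>>> {"fn": "send_rows", "kwargs": {"steps": "0.2 0 0 0 -0.035 0.093 0;0.2 0 0 0 -0.035 0.093 0;0.2 0 0 0 0.044 -0.115 0;0.2 0 0 0 0.044 -0.115 0;0.2 0 0 0 -0.044 0.115 0"}}

```text
clock: 14.15
eef_pos: [0.581, -0.3977, 0.1277]
tool_rot: [0.488, -0.515, 0.65, 0.27]
ft_force: [0.6, -0.0, -1.4]
grip_width: 0.0572
grasp_force: 64.2
```

>>> {"fn": "send_rows", "kwargs": {"steps": "0.2 0 0 0 -0.044 0.115 0;0.2 0 0 0 0.044 -0.115 0;0.2 0 0 0 0.044 -0.115 0;0.2 0 0 0 0 0 0;0.2 0 0 0 0 0 0"}}

```text
clock: 14.57
eef_pos: [0.5811, -0.3976, 0.1278]
tool_rot: [0.458, -0.542, 0.665, 0.232]
ft_force: [0.2, 0.5, -1.4]
grip_width: 0.0573
grasp_force: 64.2
```

Run:
```python
from pour import *
st()
q1=quat(np.radians(-69),0.);a=plan([.582,-.397,.15],q1)
q2=quat(np.radians(-80),np.radians(35));g=np.array([.3725,-.334,.089])-q2.apply(rim);print("goal",g,q2.as_matrix()[:,2])
b=plan([.50,-.39,.23],q2,a);c=plan([g[0],g[1],.2],q2,b);plan(g,q2,c)
```

```text
t 14.57 tcp [ 0.5811 -0.3976  0.1278] z [ 0.358 -0.934 -0.008] y [-0.806 -0.305 -0.508] q [-0.191  0.965 -0.717 -1.667 -1.014 -2.597] F [ 0.2  0.5 -1.4] g 0.0573 64.2
calls 5 row: 0.0 0.0 0.0009 0.0373 -0.0975 -0.0004 | total [0.001 0.001 0.022] [ 0.932 -2.437 -0.01 ]
goal [ 0.37927452 -0.37052158  0.0627    ] [ 0.14224426 -0.80670728 -0.57357644]
calls 2 row: -0.0082 0.0007 0.008 0.059 0.0163 -0.0186 | total [-0.082  0.007  0.08 ] [ 0.59   0.163 -0.186]
calls 1 row: -0.0241 0.0039 -0.006 0.0 0.0 0.0 | total [-0.121  0.019 -0.03 ] [0. 0. 0.]
calls 1 row: 0.0 0.0 -0.0275 0.0 0.0 0.0 | total [ 0.     0.    -0.137] [0. 0. 0.]
```

>>> {"fn": "send_rows", "kwargs": {"steps": "0.2 0 0 0.001 0.044 -0.115 0;0.2 0 0 0.001 0.044 -0.115 0;0.2 0 0 0.001 0.044 -0.115 0;0.2 0 0 0.001 0.044 -0.115 0;0.2 0 0 0.001 0.044 -0.115 0"}}

```text
clock: 14.98
eef_pos: [0.5811, -0.3976, 0.1328]
tool_rot: [0.272, -0.655, 0.705, 0.016]
ft_force: [0.3, -0.5, -1.1]
grip_width: 0.0572
grasp_force: 64.2
```

>>> {"fn": "send_rows", "kwargs": {"steps": "0.2 0 0 0.001 0.044 -0.115 0;0.2 0 0 0.001 0.044 -0.115 0;0.2 0 0 0.001 0.044 -0.115 0;0.2 0 0 0.001 0.044 -0.115 0;0.2 0 0 0.001 0.044 -0.115 0"}}

```text
clock: 15.4
eef_pos: [0.5811, -0.3976, 0.1378]
tool_rot: [-0.061, 0.705, -0.678, 0.199]
ft_force: [-0.1, 0.1, -0.8]
grip_width: 0.0575
grasp_force: 64.2
```

>>> {"fn": "send_rows", "kwargs": {"steps": "0.2 0 0 0.001 0.044 -0.115 0;0.2 0 0 0.001 0.044 -0.115 0;0.2 0 0 0.001 0.044 -0.115 0;0.2 0 0 0.001 0.044 -0.115 0;0.2 0 0 0.001 0.044 -0.115 0"}}

```text
clock: 15.82
eef_pos: [0.5811, -0.3976, 0.1428]
tool_rot: [0.155, 0.689, -0.587, 0.396]
ft_force: [-0.7, 1.1, -1.1]
grip_width: 0.057
grasp_force: 64.2
```

>>> {"fn": "send_rows", "kwargs": {"steps": "0.2 0 0 0.001 0.044 -0.115 0;0.2 0 0 0.001 0.044 -0.115 0;0.2 0 0 0.001 0.044 -0.115 0;0.2 0 0 0.001 0.044 -0.115 0;0.2 0 0 0.001 0.044 -0.115 0"}}

```text
clock: 16.23
eef_pos: [0.5811, -0.3976, 0.1478]
tool_rot: [0.357, 0.608, -0.441, 0.556]
ft_force: [-0.1, -0.7, 0.0]
grip_width: 0.0576
grasp_force: 64.2
```

>>> {"fn": "send_rows", "kwargs": {"steps": "0.2 0 0 0.001 0.044 -0.115 0;0.2 -0.008 0 0.02 0.059 0.016 -0.018;0.2 -0.008 0 0.02 0.059 0.016 -0.018;0.2 -0.008 0 0.02 0.059 0.016 -0.018;0.2 -0.008 0 0.01 0.059 0.016 -0.018"}}

```text
clock: 16.65
eef_pos: [0.5611, -0.3981, 0.1999]
tool_rot: [0.446, 0.623, -0.379, 0.519]
ft_force: [0.7, 0.2, -0.5]
grip_width: 0.0573
grasp_force: 64.1
```

>>> {"fn": "send_rows", "kwargs": {"steps": "0.2 -0.008 0 0.008 0.059 0.016 -0.018;0.2 -0.008 0 0.008 0.059 0.016 -0.018;0.2 -0.008 0 0.008 0.059 0.016 -0.018;0.2 -0.008 0 0 0.059 0.016 -0.018;0.2 -0.008 0 0 0.059 0.016 -0.018"}}

```text
clock: 17.07
eef_pos: [0.5275, -0.3982, 0.2189]
tool_rot: [0.52, 0.667, -0.33, 0.42]
ft_force: [1.5, 0.0, -1.7]
grip_width: 0.0573
grasp_force: 64.1
```

Run:
```python
from pour import *
st()
q2=quat(np.radians(-80),np.radians(35));g=np.array([.3725,-.334,.089])-q2.apply(rim)
c=plan([g[0],g[1],.2],q2);plan(g,q2,c)
```

```text
t 17.07 tcp [ 0.5275 -0.3982  0.2189] z [ 0.218 -0.876 -0.43 ] y [ 0.97   0.242 -0.003] q [-0.235  0.263 -0.568 -0.029 -0.93   0.689] F [ 1.5  0.  -1.7] g 0.0573 64.1
calls 1 row: -0.0296 0.0055 -0.0038 0.0327 0.0064 -0.0141 | total [-0.148  0.028 -0.019] [ 0.164  0.032 -0.07 ]
calls 1 row: 0.0 0.0 -0.0275 0.0 0.0 0.0 | total [ 0.     0.    -0.137] [0. 0. 0.]
```

>>> {"fn": "send_rows", "kwargs": {"steps": "0.2 -0.015 0.003 -0.002 0.016 0.003 -0.007;0.2 -0.015 0.003 -0.002 0.016 0.003 -0.007;0.2 -0.015 0.003 -0.002 0.016 0.003 -0.007;0.2 -0.015 0.003 -0.002 0.016 0.003 -0.007;0.2 -0.015 0.003 -0.002 0.016 0.003 -0.007"}}

```text
clock: 17.48
eef_pos: [0.4523, -0.3834, 0.2079]
tool_rot: [0.545, 0.673, -0.315, 0.389]
ft_force: [-0.0, -0.6, -0.1]
grip_width: 0.0574
grasp_force: 64.2
```

>>> {"fn": "send_rows", "kwargs": {"steps": "0.2 -0.015 0.003 -0.002 0.016 0.003 -0.007;0.2 -0.015 0.003 -0.002 0.016 0.003 -0.007;0.2 -0.015 0.003 -0.002 0.016 0.003 -0.007;0.2 -0.015 0.003 -0.002 0.016 0.003 -0.007;0.2 -0.015 0.003 -0.002 0.016 0.003 -0.007"}}

```text
clock: 17.9
eef_pos: [0.3773, -0.3683, 0.1978]
tool_rot: [0.569, 0.679, -0.298, 0.356]
ft_force: [0.2, 0.3, -0.3]
grip_width: 0.057
grasp_force: 64.2
```

Run:
```python
from pour import *
st()
q2=quat(np.radians(-80),np.radians(35));g=np.array([.3725,-.334,.089])-q2.apply(rim)
plan(g,q2)
c=snap("top","pics/t4.png");cl=cloud(c);s=snap("scene","pics/s4.png")
im=np.hstack([cv2.resize(c["frame"][190:280,425:515],(400,400)),cv2.resize(c["frame"][290:390,430:530],(400,400))])
cv2.imwrite("pics/z4.png",im[...,::-1])
```

```text
t 17.9 tcp [ 0.3773 -0.3683  0.1978] z [ 0.144 -0.81  -0.569] y [0.985 0.174 0.   ] q [-0.297  0.    -0.76   0.228 -0.822  0.839] F [ 0.2  0.3 -0.3] g 0.057 64.2
calls 1 row: 0.0004 -0.0004 -0.027 0.0011 0.0003 -0.0001 | total [ 0.002 -0.002 -0.135] [ 0.006  0.001 -0.001]
```

View pics/z4.png

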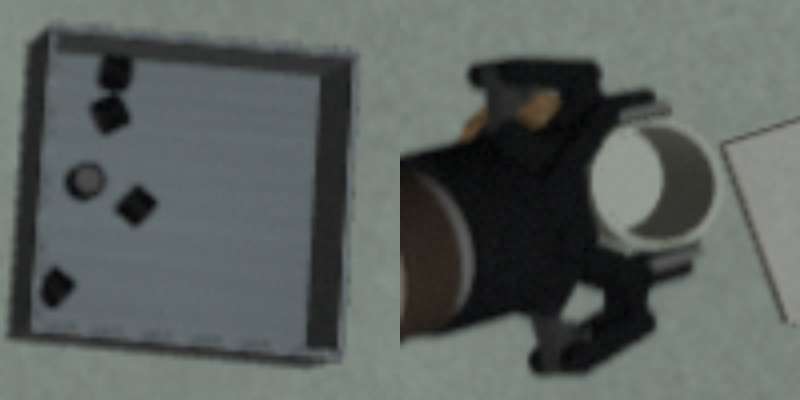

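>>> {"fn": "send_rows", "kwargs": {"steps": "0.2 0.0004 -0.0004 -0.03 0.001 0 0;0.2 0.0004 -0.0004 -0.03 0.001 0 0;0.2 0.0004 -0.0004 -0.03 0.001 0 0;0.2 0.0004 -0.0004 -0.025 0.001 0 0;0.2 0.0004 -0.0004 -0.012 0.001 0 0"}}

```text
clock: 18.42
eef_pos: [0.3796, -0.3702, 0.0682]
tool_rot: [0.57, 0.68, -0.297, 0.354]
ft_force: [-0.5, 1.1, -1.3]
grip_width: 0.0575
grasp_force: 64.1
```

>>> {"fn": "send_rows", "kwargs": {"steps": "0.2 0 0 -0.004 0 0 0;0.2 0 0 -0.002 0 0 0;0.2 0 0 -0.001 0 0 0;0.2 0 0 0 0 0 0;0.2 0 0 0 0 0 0"}}

```text
clock: 18.83
eef_pos: [0.3813, -0.371, 0.0655]
tool_rot: [0.571, 0.678, -0.296, 0.356]
ft_force: [0.3, -0.6, -0.7]
grip_width: 0.0574
grasp_force: 64.1
```

Run:
```python
from pour import *
st()
```

```text
t 18.83 tcp [ 0.3813 -0.371   0.0655] z [ 0.145 -0.808 -0.571] y [0.985 0.173 0.006] q [-0.303  0.334 -0.915 -0.265 -0.815  0.837] F [ 0.3 -0.6 -0.7] g 0.0574 64.1
```

>>> {"fn": "send_rows", "kwargs": {"steps": "0.2 0 0 -0.002 0 0 0;0.2 0 0 0 0 0 0;0.2 0 0 -0.001 0 0 0;0.2 0 0 0 0 0 0;0.2 0 0 0 0 0 0"}}

```text
clock: 19.25
eef_pos: [0.3808, -0.3711, 0.0619]
tool_rot: [0.571, 0.678, -0.296, 0.356]
ft_force: [0.2, -0.4, 0.6]
grip_width: 0.0577
grasp_force: 64.2
```

>>> {"fn": "send_rows", "kwargs": {"steps": "0.2 0 0 -0.001 0 0 0;0.2 0 0 0 0 0 0;0.2 0 0 -0.0005 0 0 0;0.2 0 0 0 0 0 0;0.2 0 0 0 0 0 0"}}

```text
clock: 19.67
eef_pos: [0.381, -0.3719, 0.0617]
tool_rot: [0.571, 0.677, -0.297, 0.357]
ft_force: [-0.9, -0.6, 7.2]
grip_width: 0.0575
grasp_force: 64.4
```

>>> {"fn": "send_rows", "kwargs": {"steps": "1 0 0 0 0 0 0;1 0 0 0 0 0 0;1 0 0 0 0 0 0;1 0 0 0 0 0 0;1 0 0 0.01 0 0 0"}}

```text
clock: 20.08
eef_pos: [0.3792, -0.3702, 0.0679]
tool_rot: [0.57, 0.679, -0.297, 0.354]
ft_force: [-0.2, -0.1, 0.2]
grip_width: 0.0849
grasp_force: 0.0
```

>>> {"fn": "send_rows", "kwargs": {"steps": "1 0 0 0.02 0 0 0;1 0 0 0.03 0 0 0;1 0 0 0.03 0 0 0;1 0 0 0.03 0 0 0;1 0 0 0.03 0 0 0"}}

```text
clock: 20.5
eef_pos: [0.3797, -0.3704, 0.2107]
tool_rot: [0.571, 0.679, -0.296, 0.355]
ft_force: [1.2, -0.4, -0.4]
grip_width: 0.085
grasp_force: 0.0
```

Run:
```python
from pour import *
st()
q=quat(np.radians(-40),np.pi/2-1e-3);print(q.as_matrix());plan([.372,-.334,.25],q)
q=quat(np.radians(-80),np.pi/2-1e-3);plan([.372,-.334,.25],q)
```

```text
t 20.5 tcp [ 0.3797 -0.3704  0.2107] z [ 0.143 -0.807 -0.572] y [0.985 0.173 0.003] q [-0.303 -0.018 -0.731  0.275 -0.815  0.837] F [ 1.2 -0.4 -0.4] g 0.085 0.0
[[-7.66044060e-01  6.42787610e-01  7.66044315e-04]
 [ 6.42787288e-01  7.66044443e-01 -6.42787503e-04]
 [-9.99999833e-04  0.00000000e+00 -9.99999500e-01]]
calls 2 row: -0.0008 0.0036 0.0039 0.0847 0.0492 0.0645 | total [-0.008  0.036  0.039] [0.847 0.492 0.645]
calls 2 row: -0.0008 0.0036 0.0039 0.0945 0.0169 0.0002 | total [-0.008  0.036  0.039] [0.945 0.169 0.002]
```

>>> {"fn": "send_rows", "kwargs": {"steps": "1 0 0.002 0.012 0.094 0.017 0;1 0 0.002 0.012 0.094 0.017 0;1 -0.001 0.004 0.01 0.094 0.017 0;1 -0.001 0.004 0.005 0.094 0.017 0;1 -0.001 0.004 0 0.094 0.017 0"}}

```text
clock: 20.92
eef_pos: [0.3781, -0.3546, 0.2516]
tool_rot: [0.625, 0.743, -0.152, 0.184]
ft_force: [0.7, -1.8, -0.4]
grip_width: 0.0858
grasp_force: 0.0
```

>>> {"fn": "send_rows", "kwargs": {"steps": "1 -0.001 0.004 0 0.094 0.017 0;1 -0.001 0.004 0 0.094 0.017 0;1 -0.001 0.004 0 0.094 0.017 0;1 -0.001 0.004 0 0.094 0.017 0;1 -0.001 0.004 0 0.094 0.017 0"}}

```text
clock: 21.33
eef_pos: [0.3724, -0.3346, 0.2494]
tool_rot: [0.644, 0.765, -0.001, 0.001]
ft_force: [-0.0, 0.1, -0.1]
grip_width: 0.0852
grasp_force: 0.0
```

Run:
```python
from pour import *
st()
w=snap("wrist","pics/w5.png");t=snap("top","pics/t5.png");np.savez("top5.npz",cl=cloud(t),f=t["frame"])
def proj(c,p):
    T=np.linalg.inv(pose(c,c["obs"]));x=T[:3,:3]@p+T[:3,3];u=x[:2]/x[2];return np.array(c["camera_matrix"])@np.r_[u*(1+c["k1"]*(u@u)),1]
print(proj(w,np.array([.372,-.334,.089])))
cl=cloud(w,w["obs"]);P=cl.reshape(-1,3);s=(np.hypot(P[:,0]-.372,P[:,1]+.334)<.024)
print("inside cup z pct",np.nanpercentile(P[s,2],[1,50,90,99]),s.sum())
s=(np.hypot(P[:,0]-.372,P[:,1]+.334)<.05)&(P[:,2]>.08)&(P[:,2]<.095);print("rim",cv2.minEnclosingCircle(P[s,:2].astype(np.float32)*1000))
# dial
ct=np.load("top5.npz")["cl"];f=t["frame"]
Q=ct[190:295,85:205]
P=Q.reshape(-1,3);s=(P[:,2]>.083)&(P[:,2]<.095);print(cv2.minAreaRect(P[s,:2].astype(np.float32)*1000))
g=f[190:295,85:205].max(2)
m=((Q[...,2]>.046)&(Q[...,2]<.062)&(g<45)).astype(np.uint8)
r=np.hypot(Q[...,0]-.568,Q[...,1]-.3585);m[(r<.038)|(r>.062)]=0
n,l,stt,cen=cv2.connectedComponentsWithStats(m)
for i in range(1,n):
    if stt[i,4]>5:
        uv=cen[i]+[85,190];p=plane(t,[uv],.053)[0];print(stt[i],p,np.degrees(np.arctan2(p[1]-.3585,p[0]-.568)))
for uv in([152.2,231.6],):
    p=plane(t,[uv],.059)[0];print("ptr",p,np.degrees(np.arctan2(p[1]-.3585,p[0]-.568)))
```

```text
t 21.33 tcp [ 0.3724 -0.3346  0.2494] z [-0.001 -0.003 -1.   ] y [ 0.985  0.171 -0.001] q [-0.73   0.226  0.101  1.444 -0.003  0.668] F [-0.   0.1 -0.1] g 0.0852 0.0
[319.0490728  202.75209732   1.        ]
inside cup z pct [0.00478977 0.3495999  0.35342479 0.35444173] 5135
rim ((375.886474609375, -339.6292419433594), 29.933380126953125)
((567.9307861328125, 359.5016784667969), (14.523488998413086, 45.78355407714844), 35.82609558105469)
[57 70  5  8 22] [0.52268749 0.34132037 0.053     ] -159.23645265181392
ptr [0.58879186 0.32550671 0.059     ] -57.78150648202542
```

View pics/w5.png

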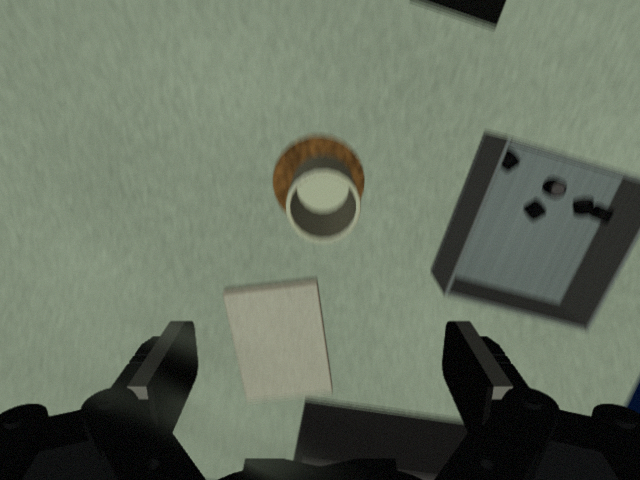

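>>> {"fn": "send_rows", "kwargs": {"steps": "1 0.0065 0.0231 0 0 0 0.1185;1 0.0065 0.0231 0 0 0 0.1185;1 0.0065 0.0231 0 0 0 0.1185;1 0.0065 0.0231 0 0 0 0.1185;1 0.0065 0.0231 0 0 0 0.1185"}}

```text
clock: 21.85
eef_pos: [0.4045, -0.2178, 0.2484]
tool_rot: [0.389, 0.921, -0.003, 0.003]
ft_force: [0.5, -0.1, -0.2]
grip_width: 0.0852
grasp_force: 0.0
```

>>> {"fn": "send_rows", "kwargs": {"steps": "1 0.0065 0.0231 0 0 0 0.1185;1 0.0065 0.0231 0 0 0 0.1185;1 0.0065 0.0231 0 0 0 0.1185;1 0.0065 0.0231 0 0 0 0.1185;1 0.0065 0.0231 0 0 0 0.1185"}}

```text
clock: 22.27
eef_pos: [0.4369, -0.1021, 0.2485]
tool_rot: [0.103, 0.995, -0.002, 0.004]
ft_force: [0.4, 0.2, -0.0]
grip_width: 0.0856
grasp_force: 0.0
```

>>> {"fn": "send_rows", "kwargs": {"steps": "1 0.0065 0.0231 0 0 0 0.1185;1 0.0065 0.0231 0 0 0 0.1185;1 0.0065 0.0231 0 0 0 0.1185;1 0.0065 0.0231 0 0 0 0.1185;1 0.0065 0.0231 0 0 0 0.1185"}}

```text
clock: 22.68
eef_pos: [0.4693, 0.0133, 0.2485]
tool_rot: [-0.192, 0.981, -0.001, 0.004]
ft_force: [0.7, 0.3, 1.0]
grip_width: 0.085
grasp_force: 0.0
```

>>> {"fn": "send_rows", "kwargs": {"steps": "1 0.0065 0.0231 0 0 0 0.1185;1 0.0065 0.0231 0 0 0 0.1185;1 0.0065 0.0231 0 0 0 0.1185;1 0.0065 0.0231 0 0 0 0.1185;1 0.0065 0.0231 0 0 0 0.1185"}}

```text
clock: 23.1
eef_pos: [0.5018, 0.1287, 0.2485]
tool_rot: [-0.47, 0.883, -0.0, 0.004]
ft_force: [0.4, -0.2, 0.8]
grip_width: 0.0854
grasp_force: 0.0
```

>>> {"fn": "send_rows", "kwargs": {"steps": "1 0.0065 0.0231 0 0 0 0.1185;1 0.0065 0.0231 0 0 0 0.1185;1 0.0065 0.0231 0 0 0 0.1185;1 0.0065 0.0231 0 0 0 0.1185;1 0.0065 0.0231 0 0 0 0.1185"}}

```text
clock: 23.52
eef_pos: [0.5343, 0.2441, 0.2486]
tool_rot: [0.707, -0.707, -0.001, -0.003]
ft_force: [0.4, -0.3, 0.4]
grip_width: 0.0853
grasp_force: 0.0
```

>>> {"fn": "send_rows", "kwargs": {"steps": "1 0.0065 0.0231 0 0 0 0.1185;1 0.0065 0.0231 0 0 0 0.1185;1 0.0065 0.0231 0 0 0 0.1185;1 0.0065 0.0231 0 0 0 0.1185;1 0.0065 0.0231 0 0 0 0.1185"}}

```text
clock: 23.93
eef_pos: [0.5668, 0.3597, 0.2486]
tool_rot: [0.883, -0.47, -0.002, -0.003]
ft_force: [1.6, 0.3, 0.2]
grip_width: 0.0855
grasp_force: 0.0
```

>>> {"fn": "send_rows", "kwargs": {"steps": "1 0 0 0 0 0 0;1 0 0 0 0 0 0;1 0 0 0 0 0 0;1 0 0 0 0 0 0;1 0 0 0 0 0 0"}}

```text
clock: 24.35
eef_pos: [0.5673, 0.3572, 0.2496]
tool_rot: [0.881, -0.473, -0.002, -0.003]
ft_force: [0.2, -0.1, 0.2]
grip_width: 0.0855
grasp_force: 0.0
```

Run:
```python
from h import *
st()
w=snap("wrist","pics/w6.png");import pickle;pickle.dump(w,open("w6.pkl","wb"))
cl=cloud(w,w["obs"]);P=cl.reshape(-1,3);near=np.hypot(P[:,0]-.568,P[:,1]-.3585)<.03
s=near&(P[:,2]>.083)&(P[:,2]<.095);print(s.sum(),cv2.minAreaRect(P[s,:2].astype(np.float32)*1000))
```

```text
t 24.35 tcp [0.5673 0.3572 0.2496] z [-0.001  0.007 -1.   ] y [-0.834 -0.552 -0.003] q [ 0.559  0.601  0.666  1.633  0.007 -1.597] F [ 0.2 -0.1  0.2] g 0.0855 0.0
1001 ((569.2514038085938, 356.94659423828125), (13.635656356811523, 45.27338409423828), 33.69059371948242)
```

View pics/w6.png

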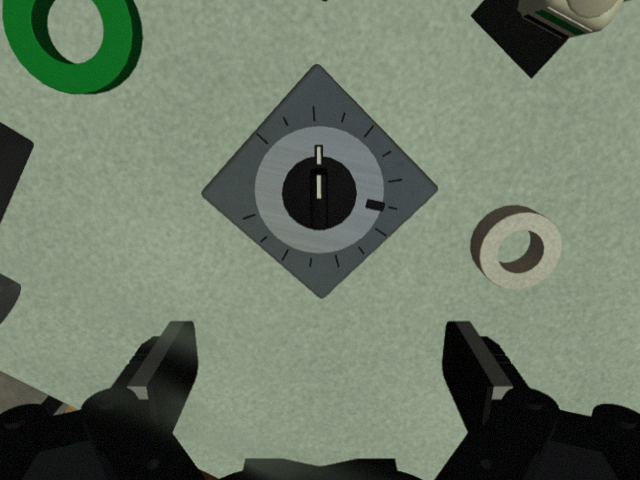

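Run:
```python
from h import *
import pickle;w=pickle.load(open("w6.pkl","rb"));o=w["obs"];f=w["frame"].astype(int)
g=f.max(2);cl=cloud(w,o)
ctr=np.array([.5693,.3570])
dk=((g<40)).astype(np.uint8);dk[:, :240]=0;dk[:,400:]=0;dk[:115]=0;dk[260:]=0
n,l,s,cen=cv2.connectedComponentsWithStats(dk)
for i in range(1,n):
    if s[i,4]<15: continue
    ys,xs=np.nonzero(l==i);z=np.nanmedian(cl[ys,xs,2])
    P=plane(w,np.c_[xs,ys],.0565,o)[:,:2]
    print(s[i],cen[i],"medz",z,"c",P.mean(0),"rect",cv2.minAreaRect((P*1000).astype(np.float32)), "ang from ctr",np.degrees(np.arctan2(*(P.mean(0)-ctr)[::-1])))
# disc ring
m=((g>85)&(np.abs(cl[...,2]-.052)<.006)&(np.hypot(cl[...,0]-ctr[0],cl[...,1]-ctr[1])<.06)).astype(np.uint8)
ys,xs=np.nonzero(m);print("disc z",np.median(cl[ys,xs,2]));h=cv2.convexHull(np.c_[xs,ys].astype(np.float32))[:,0]
P=plane(w,h,np.median(cl[ys,xs,2]),o)*1000;print("disc",cv2.fitEllipse(P[:,:2].astype(np.float32)))
# white lines
wh=((g>130)).astype(np.uint8);wh[:,305:335]*=1;M=np.zeros_like(wh);M[140:205,308:330]=wh[140:205,308:330]
n,l,s,cen=cv2.connectedComponentsWithStats(M)
for i in range(1,n):
    if s[i,4]>8:
        ys,xs=np.nonzero(l==i);zz=.059 if cen[i][1]<168 else .089
        P=plane(w,np.c_[xs,ys],zz,o)[:,:2];print("white",s[i],P.mean(0),np.degrees(np.arctan2(*(P.mean(0)-ctr)[::-1])))
```

```text
[364 126  10  11  21] [368.23809524 131.14285714] medz 0.049879677740355455 c [0.56406552 0.29135203] rect ((563.9974975585938, 291.14703369140625), (10.650313377380371, 1.2503730058670044), 83.36080932617188) ang from ctr -94.55886990754752
[257 134  11  10  19] [262.21052632 138.73684211] medz 0.05042052849884471 c [0.63312554 0.34437234] rect ((633.358642578125, 344.30731201171875), (0.5891703367233276, 10.726423263549805), 77.87967681884766) ang from ctr -11.191246464922003
[ 282  145   74   85 4021] [318.86520766 192.75528476] medz 0.0589760789057423 c [0.5692541  0.35659861] rect ((569.2521362304688, 357.04632568359375), (62.34407424926758, 62.06418228149414), 80.16702270507812) ang from ctr -96.52300897887568
[388 179  12   3  15] [394.06666667 180.2       ] medz 0.04998670462564933 c [0.52233369 0.31220736] rect ((522.7146606445312, 312.4729309082031), (9.368608474731445, 0.9732959270477295), 41.863189697265625) ang from ctr -136.35702093051222
[366 200  19  11 147] [375.17006803 204.82993197] medz 0.05367340642967955 c [0.52309016 0.33844123] rect ((523.0864868164062, 338.4468688964844), (15.405752182006836, 7.236682415008545), 21.707218170166016) ang from ctr -158.1186472972295
[243 214  12   5  19] [248.94736842 216.05263158] medz 0.05000869397886498 c [0.60870758 0.40725993] rect ((608.94970703125, 407.5245056152344), (10.423714637756348, 1.1199489831924438), 52.27006530761719) ang from ctr 51.90087530639329
disc z 0.05121140750375158
disc ((568.9806518554688, 357.09051513671875), (112.35089874267578, 112.64202880859375), 27.06431007385254)
white [317 147   4  17  60] [0.58735659 0.33002627] -56.20109836863887
white [317 175   4  23  89] [0.57624206 0.34622326] -57.21154839780549
```

>>> {"fn": "send_rows", "kwargs": {"steps": "1 0.001 0 -0.03 0 0 0;1 0.001 0 -0.03 0 0 0;1 0 0 -0.03 0 0 0;1 0 0 -0.03 0 0 0;1 0 0 -0.03 0 0 0"}}

```text
clock: 24.82
eef_pos: [0.5696, 0.3574, 0.0983]
tool_rot: [0.881, -0.473, -0.002, -0.003]
ft_force: [0.0, 0.4, 0.4]
grip_width: 0.0854
grasp_force: 0.0
```

>>> {"fn": "send_rows", "kwargs": {"steps": "1 0 0 -0.015 0 0 0;1 0 0 -0.01 0 0 0;1 0 0 -0.008 0 0 0;1 0 0 -0.002 0 0 0;1 0 0 0 0 0 0"}}

```text
clock: 25.23
eef_pos: [0.5699, 0.3582, 0.0645]
tool_rot: [0.881, -0.473, -0.002, -0.003]
ft_force: [0.9, -0.7, 0.5]
grip_width: 0.0854
grasp_force: 0.0
```

Run:
```python
from h import *
st()
```

```text
t 25.23 tcp [0.5699 0.3582 0.0645] z [-0.001  0.008 -1.   ] y [-0.833 -0.553 -0.003] q [ 0.558  0.663  0.295  1.199  0.007 -1.599] F [ 0.9 -0.7  0.5] g 0.0854 0.0
```

>>> {"fn": "send_rows", "kwargs": {"steps": "-0.8 -0.0005 -0.001 0 0 0 0;-0.8 0 0 0 0 0 0;-0.8 0 0 0 0 0 0;-0.8 0 0 0 0 0 0;-0.8 0 0 0 0 0 0"}}

```text
clock: 25.65
eef_pos: [0.5691, 0.3574, 0.0644]
tool_rot: [0.881, -0.473, -0.002, -0.003]
ft_force: [-1.1, 0.7, 0.9]
grip_width: 0.0254
grasp_force: 0.0
```

>>> {"fn": "send_rows", "kwargs": {"steps": "-0.8 0 0 0 0 0 0;-0.8 0 0 0 0 0 0;-0.8 0 0 0 0 0 0;-0.8 0 0 0 0 0 0;-0.8 0 0 0 0 0 0"}}

```text
clock: 26.07
eef_pos: [0.5688, 0.3572, 0.0638]
tool_rot: [0.881, -0.473, -0.003, -0.003]
ft_force: [0.5, -0.7, 0.7]
grip_width: 0.0088
grasp_force: 0.0
```

Run:
```python
from h import *
st()
```

```text
t 26.07 tcp [0.5688 0.3572 0.0638] z [-0.002  0.007 -1.   ] y [-0.833 -0.553 -0.002] q [ 0.557  0.662  0.29   1.197  0.007 -1.6  ] F [ 0.5 -0.7  0.7] g 0.0088 0.0
```

>>> {"fn": "send_rows", "kwargs": {"steps": "-1 0 0 0 0 0 0;-1 0 0 0 0 0 0;-1 0 0 0 0 0 0;-1 0 0 0 0 0 0;-1 0 0 0 0 0 0"}}

```text
clock: 26.48
eef_pos: [0.5689, 0.3572, 0.0638]
tool_rot: [0.881, -0.473, -0.003, -0.003]
ft_force: [-0.5, 0.8, 0.2]
grip_width: 0.0004
grasp_force: 0.0
```

Run:
```python
from h import *
st();w=snap("wrist","pics/w7.png")
```

```text
t 26.48 tcp [0.5689 0.3572 0.0638] z [-0.002  0.007 -1.   ] y [-0.833 -0.553 -0.002] q [ 0.557  0.662  0.29   1.197  0.007 -1.6  ] F [-0.5  0.8  0.2] g 0.0004 0.0
```

View pics/w7.png

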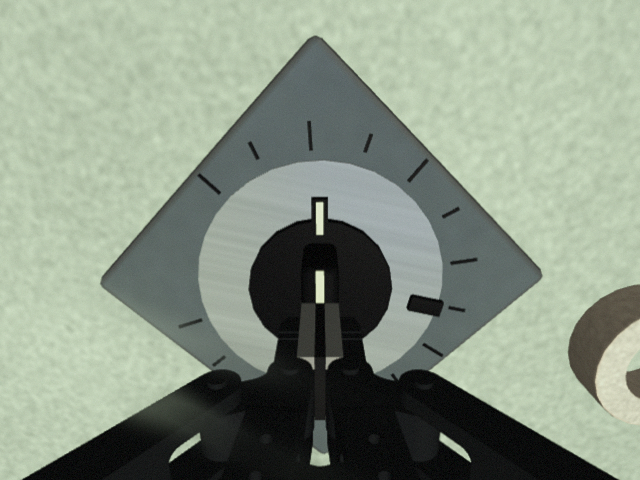

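Run:
```python
from h import *
o=get_obs();w=camera("wrist");z=w["range_z"];T=np.array(w["T_tool_cam"])
s=unp(w,[[u,v] for v in range(480) for u in range(640)]);P=(np.c_[s,np.ones(len(s))]*z.reshape(-1,1))@T[:3,:3].T+T[:3,3];P=P.reshape(480,640,3)
for v in (225,260,285,295,305,315,330,350,370,400,420):
    print(v,[tuple(np.round(P[v,u]*1000).astype(int)) for u in (290,305,313,320,335)], z[v,320])
c=cloud(w,o);print(c[285,320],c[225,320])
t=snap("top","pics/t8.png");s=snap("scene","pics/s8.png")
cv2.imwrite("pics/z8.png",cv2.resize(s["frame"][200:380,400:600,::-1],None,fx=3,fy=3,interpolation=3))
```

```text
225 [(np.int64(29), np.int64(-13), np.int64(9)), (np.int64(30), np.int64(-6), np.int64(6)), (np.int64(30), np.int64(-3), np.int64(5)), (np.int64(30), np.int64(0), np.int64(5)), (np.int64(30), np.int64(6), np.int64(5))] 0.18116908
260 [(np.int64(15), np.int64(-13), np.int64(5)), (np.int64(22), np.int64(-6), np.int64(-14)), (np.int64(23), np.int64(-2), np.int64(-18)), (np.int64(23), np.int64(0), np.int64(-17)), (np.int64(22), np.int64(6), np.int64(-14))] 0.16274108
285 [(np.int64(2), np.int64(-13), np.int64(6)), (np.int64(16), np.int64(-5), np.int64(-25)), (np.int64(16), np.int64(-2), np.int64(-24)), (np.int64(17), np.int64(0), np.int64(-26)), (np.int64(16), np.int64(6), np.int64(-25))] 0.15607159
295 [(np.int64(-2), np.int64(-13), np.int64(5)), (np.int64(12), np.int64(-5), np.int64(-25)), (np.int64(12), np.int64(-2), np.int64(-24)), (np.int64(13), np.int64(0), np.int64(-26)), (np.int64(12), np.int64(6), np.int64(-24))] 0.15751612
305 [(np.int64(-8), np.int64(-13), np.int64(6)), (np.int64(12), np.int64(-5), np.int64(-33)), (np.int64(12), np.int64(-2), np.int64(-32)), (np.int64(12), np.
[... 880 characters left out ...]
int64(-71)), (np.int64(8), np.int64(-2), np.int64(-64)), (np.int64(8), np.int64(0), np.int64(-64)), (np.int64(12), np.int64(4), np.int64(-71))] 0.1226523
400 [(np.int64(12), np.int64(-7), np.int64(-83)), (np.int64(12), np.int64(-3), np.int64(-83)), (np.int64(4), np.int64(-2), np.int64(-72)), (np.int64(-4), np.int64(0), np.int64(-63)), (np.int64(13), np.int64(4), np.int64(-84))] 0.12724596
420 [(np.int64(18), np.int64(-6), np.int64(-96)), (np.int64(10), np.int64(-3), np.int64(-86)), (np.int64(-3), np.int64(-2), np.int64(-72)), (np.int64(-79), np.int64(0), np.int64(15)), (np.int64(12), np.int64(4), np.int64(-89))] 0.22493364
[0.57792598 0.3430605  0.08940134] [0.58532615 0.3320402  0.05837975]
```

View pics/z8.png

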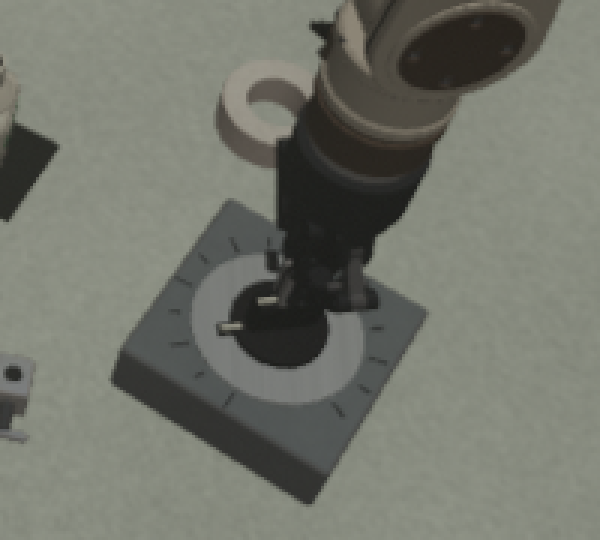

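>>> {"fn": "send_rows", "kwargs": {"steps": "1 0 0 0.01 0 0 0;1 0 0 0 0 0 0;1 0 0 0 0 0 0;1 0 0 0 0 0 0;1 0 0 0 0 0 0"}}

```text
clock: 27.1
eef_pos: [0.5689, 0.3572, 0.0738]
tool_rot: [0.881, -0.473, -0.003, -0.003]
ft_force: [0.4, -0.3, -0.7]
grip_width: 0.0605
grasp_force: 0.0
```

>>> {"fn": "send_rows", "kwargs": {"steps": "1 0 0 0 0 0 0;1 0 0 0 0 0 0;1 0 0 -0.015 0 0 0;1 0 0 -0.015 0 0 0;1 0 0 -0.01 0 0 0"}}

```text
clock: 27.52
eef_pos: [0.5683, 0.3569, 0.0324]
tool_rot: [0.881, -0.473, -0.003, -0.002]
ft_force: [-1.1, 0.3, -1.1]
grip_width: 0.0858
grasp_force: 0.0
```

>>> {"fn": "send_rows", "kwargs": {"steps": "-0.9 0 0 0 0 0 0;-0.9 0 0 0 0 0 0;-0.9 0 0 0 0 0 0;-0.9 0 0 0 0 0 0;-0.9 0 0 0 0 0 0"}}

```text
clock: 27.93
eef_pos: [0.5696, 0.3577, 0.0349]
tool_rot: [0.881, -0.473, -0.002, -0.004]
ft_force: [0.2, -0.1, -0.1]
grip_width: 0.0254
grasp_force: 0.0
```

>>> {"fn": "send_rows", "kwargs": {"steps": "-0.9 0 0 0 0 0 0;-0.9 0 0 0 0 0 0;-0.9 0 0 0 0 0 0;-0.9 0 0 0 0 0 0;-0.9 0 0 0 0 0 0"}}

```text
clock: 28.35
eef_pos: [0.569, 0.3573, 0.0349]
tool_rot: [0.881, -0.473, -0.002, -0.003]
ft_force: [-1.9, -2.0, 4.7]
grip_width: 0.013
grasp_force: 60.3
```

Run:
```python
from h import *
st()
```

```text
t 28.35 tcp [0.569  0.3573 0.0349] z [-0.001  0.008 -1.   ] y [-0.833 -0.553 -0.003] q [ 0.557  0.684  0.252  1.136  0.007 -1.6  ] F [-1.9 -2.   4.7] g 0.013 60.3
```

>>> {"fn": "send_rows", "kwargs": {"steps": "-0.9 0 0 0 0 0 -0.1185;-0.9 0 0 0 0 0 -0.1185;-0.9 0 0 0 0 0 -0.1185;-0.9 0 0 0 0 0 -0.1185;-0.9 0 0 0 0 0 -0.1185"}}

```text
clock: 28.77
eef_pos: [0.5688, 0.3571, 0.0349]
tool_rot: [-0.703, 0.711, 0.002, 0.003]
ft_force: [-2.3, -1.3, 5.8]
grip_width: 0.013
grasp_force: 60.4
```

>>> {"fn": "send_rows", "kwargs": {"steps": "-0.9 0 0 0 0 0 -0.1185;-0.9 0 0 0 0 0 -0.1185;-0.9 0 0 0 0 0 -0.1185;-0.9 0 0 0 0 0 -0.1185;-0.9 0 0 0 0 0 -0.1185"}}

```text
clock: 29.18
eef_pos: [0.5686, 0.3571, 0.035]
tool_rot: [-0.465, 0.886, 0.001, 0.004]
ft_force: [-3.8, -2.2, 6.0]
grip_width: 0.0129
grasp_force: 60.4
```

>>> {"fn": "send_rows", "kwargs": {"steps": "-0.9 0 0 0 0 0 -0.1185;-0.9 0 0 0 0 0 -0.1185;-0.9 0 0 0 0 0 -0.1185;-0.9 0 0 0 0 0 -0.1185;-0.9 0 0 0 0 0 -0.1185"}}

```text
clock: 29.6
eef_pos: [0.5684, 0.3573, 0.0349]
tool_rot: [-0.186, 0.983, -0.0, 0.004]
ft_force: [-3.8, -1.3, 5.7]
grip_width: 0.0128
grasp_force: 60.5
```

>>> {"fn": "send_rows", "kwargs": {"steps": "-0.9 0 0 0 0 0 0;-0.9 0 0 0 0 0 0;-0.9 0 0 0 0 0 0;-0.9 0 0 0 0 0 0;-0.9 0 0 0 0 0 0"}}

```text
clock: 30.02
eef_pos: [0.5684, 0.3573, 0.0349]
tool_rot: [-0.189, 0.982, -0.0, 0.004]
ft_force: [-3.4, -1.7, 7.2]
grip_width: 0.0132
grasp_force: 60.4
```

```bash
cat > dial.py <<'E'
from h import *
def dial():
    st();w=snap("wrist","pics/wd.png");o=w["obs"];g=w["frame"].astype(int).max(2);cl=cloud(w,o);c=np.array([.5691,.3570])
    r=np.hypot(cl[...,0]-c[0],cl[...,1]-c[1]);a=lambda P:np.degrees(np.arctan2(*(P.mean(0)[:2]-c)[::-1]))
    thr=.45*np.median(g[(r>.042)&(r<.054)])
    for n,m,z in(("tab",(r>.0415)&(r<.058)&(g<thr)&(cl[...,2]>.0515)&(cl[...,2]<.056),.055),("nose",(r>.022)&(r<.045)&(g>2*thr)&(cl[...,2]>.056)&(cl[...,2]<.062),.059)):
        k,l,s,_=cv2.connectedComponentsWithStats(m.astype(np.uint8))
        for i in range(1,k):
            if s[i,4]>20:
                ys,xs=np.nonzero(l==i);P=plane(w,np.c_[xs,ys],z,o);print(n,s[i],P.mean(0),a(P))
    return w
E
python3 -c "
from dial import *
dial()"
```

```text
t 30.02 tcp [0.5684 0.3573 0.0349] z [ 0.007  0.001 -1.   ] y [-0.37   0.929 -0.002] q [ 0.563  0.68   0.245  1.129 -0.003  0.183] F [-3.4 -1.7  7.2] g 0.0132 60.4
tab [311 168  23  43 929] [0.52157779 0.33897441 0.055     ] -159.22782815788977
nose [316 222   8  38 303] [0.5383077  0.34466526 0.059     ] -158.17000530469605
```

>>> {"fn": "send_rows", "kwargs": {"steps": "-0.9 0 0 0 0 0 -0.016;-0.9 0 0 0 0 0 0;-0.9 0 0 0 0 0 0;-0.9 0 0 0 0 0 0;-0.9 0 0 0 0 0 0"}}

```text
clock: 30.48
eef_pos: [0.5684, 0.3573, 0.0349]
tool_rot: [-0.181, 0.984, -0.0, 0.004]
ft_force: [-4.5, -1.6, 6.3]
grip_width: 0.0127
grasp_force: 60.4
```

```bash
python3 -c "
from dial import *
w=dial();cv2.imwrite('pics/z9.png',cv2.resize(w['frame'][140:300,240:400,::-1],None,fx=3,fy=3))"
```

```text
t 30.48 tcp [0.5684 0.3573 0.0349] z [ 0.007  0.001 -1.   ] y [-0.355  0.935 -0.002] q [ 0.563  0.681  0.245  1.129 -0.003  0.199] F [-4.5 -1.6  6.3] g 0.0127 60.4
tab [309 168  23  43 938] [0.52160948 0.33891202 0.055     ] -159.14937947561157
nose [316 222   8  38 303] [0.53808001 0.34512872 0.059     ] -159.05825598450784
```

View pics/z9.png

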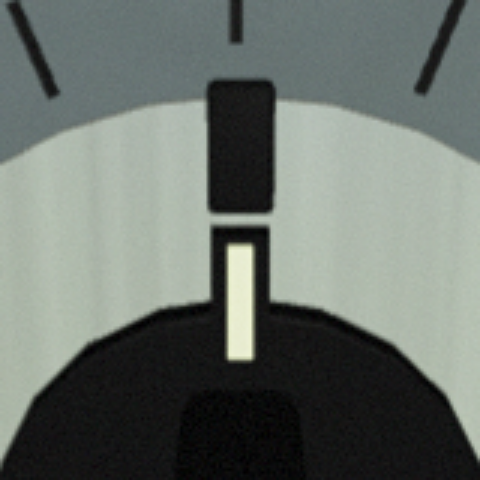

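>>> {"fn": "send_rows", "kwargs": {"steps": "1 0 0 0 0 0 0;1 0 0 0 0 0 0;1 0 0 0 0 0 0;1 0 0 0.02 0 0 0;1 0 0 0.04 0 0 0"}}

```text
clock: 30.95
eef_pos: [0.565, 0.3547, 0.0874]
tool_rot: [-0.181, 0.984, -0.003, -0.002]
ft_force: [0.1, 0.1, -0.4]
grip_width: 0.0731
grasp_force: 0.0
```

>>> {"fn": "send_rows", "kwargs": {"steps": "1 0 0 0.04 0 0 0;1 0 0 0.04 0 0 0;1 0 0 0.04 0 0 0;1 0 0 0 0 0 0;1 0 0 0 0 0 0"}}

```text
clock: 31.37
eef_pos: [0.571, 0.3584, 0.2179]
tool_rot: [-0.181, 0.984, 0.001, 0.008]
ft_force: [-0.0, -0.7, -0.2]
grip_width: 0.0853
grasp_force: 0.0
```

```bash
cat > bot.py <<'E'
from h import *
def bottles(t,cl):
    P=cl[160:330,200:400].reshape(-1,3)
    for z0 in(.09,):
        m=((cl[...,2]>.093)&(cl[...,2]<.115)).astype(np.uint8);m[:160]=0;m[330:]=0;m[:,:200]=0;m[:,400:]=0
        k,l,s,c=cv2.connectedComponentsWithStats(m)
        for i in range(1,k):
            if 25<s[i,4]<200:
                Q=cl[l==i];ctr=Q.mean(0)
                b=P[(np.hypot(P[:,0]-ctr[0],P[:,1]-ctr[1])<.042)&(P[:,2]>.055)&(P[:,2]<.09)]
                print("neck",np.round((Q.min(0)+Q.max(0))[:2]/2*1000,1),"z",np.round(np.median(Q[:,2]),4),"px",c[i],"body",cv2.minAreaRect((b[:,:2]*1000).astype(np.float32)))
E
python3 - <<'E'
from bot import *
from dial import dial
dial()
t=snap("top","pics/t10.png");cl=cloud(t);bottles(t,cl)
m=((cl[...,2]>.0045)&(cl[...,2]<.013)&(np.ptp(t["frame"].astype(int),axis=2)<40)).astype(np.uint8);m[:160]=0;m[255:]=0;m[:,:245]=0;m[:,375:]=0
m=cv2.morphologyEx(m,cv2.MORPH_OPEN,np.ones((7,7)))
k,l,s,c=cv2.connectedComponentsWithStats(m);i=1+np.argmax(s[1:,4]);ys,xs=np.nonzero(l==i);P=plane(t,np.c_[xs,ys],.008)
print("plate",s[i],cv2.minAreaRect((P[:,:2]*1000).astype(np.float32)))
E
```

```text
t 31.37 tcp [0.571  0.3584 0.2179] z [ 0.015  0.005 -1.   ] y [-0.355  0.935 -0.001] q [ 0.562  0.594  0.573  1.535 -0.004  0.199] F [-0.  -0.7 -0.2] g 0.0853 0.0
nose [317 146   6  21 124] [0.53788436 0.34508557 0.059     ] -159.10906660857933
nose [329 195  32  42 106] [0.57953221 0.38335561 0.059     ] 68.40510140409633
nose [279 196  32  41 105] [0.59420345 0.34355374 0.059     ] -28.175010162532256
neck [487.7 117.9] z 0.1025 px [249.58241758 277.75824176] body ((486.2801818847656, 109.48152160644531), (63.34995651245117, 64.93354034423828), 1.5796128511428833)
neck [465.2  67.1] z 0.102 px [274.92307692 288.85714286] body ((468.9892578125, 76.21270751953125), (63.88173294067383, 58.711238861083984), 70.09876251220703)
plate [296 221   7   9  63] ((610.0026245117188, 19.30967903137207), (13.203423500061035, 17.80818748474121), 89.85779571533203)
```

Run:
```python
from bot import *
d=np.load("top0.npz");f=cv2.GaussianBlur(d["f"],(5,5),0).astype(int)
t=camera("top");f2=cv2.GaussianBlur(t["frame"],(5,5),0).astype(int)
print(f[210,300],f[330,350],f2[200,340],plane(t,[[260,175],[358,172],[361,243],[262,247]],.008))
for F in(f,f2):
    m=(F[...,2]>F[...,1]).astype(np.uint8);m[:160]=0;m[256:]=0;m[:,:240]=0;m[:,380:]=0
    m=cv2.morphologyEx(m,cv2.MORPH_OPEN,np.ones((5,5)))
    k,l,s,c=cv2.connectedComponentsWithStats(m);i=1+np.argmax(s[1:,4]);ys,xs=np.nonzero(l==i);P=plane(t,np.c_[xs,ys],.008)
    print("plate",s[i],cv2.minAreaRect((P[:,:2]*1000).astype(np.float32)))
```

```text
[ 92 100 105] [118 128 121] [ 91 100 104] [[ 0.72236759  0.10543392  0.008     ]
 [ 0.72910854 -0.11244224  0.008     ]
 [ 0.56960242 -0.11675897  0.008     ]
 [ 0.56155575  0.10024209  0.008     ]]
plate [ 260  173  101   74 6955] ((645.6114501953125, -4.167961120605469), (158.04762268066406, 218.34849548339844), 1.9306296110153198)
plate [ 260  173  101   74 6954] ((645.6689453125, -4.1156005859375), (158.16683959960938, 218.13137817382812), 1.9851315021514893)
```

```bash
cat >> h.py <<'E'
def down(yang):
    y=np.array([np.cos(yang),np.sin(yang),0]);z=np.array([0,0,-1.]);return R.from_matrix(np.c_[np.cross(y,z),y,z])
E
python3 - <<'E'
from h import *
q=down(np.radians(156));a=plan([.4652,.0671,.16],q);plan([.4652,.0671,.05],q,a)
E
```

```text
calls 2 row: -0.0103 -0.029 -0.0052 -0.0001 0.0005 0.0789 | total [-0.103 -0.29  -0.052] [-0.001  0.005  0.789]
calls 1 row: 0.0 0.0 -0.022 0.0 0.0 0.0 | total [ 0.    0.   -0.11] [0. 0. 0.]
```

>>> {"fn": "send_rows", "kwargs": {"steps": "0 -0.0103 -0.029 -0.005 0 0.0005 0.079;0 -0.0103 -0.029 -0.005 0 0.0005 0.079;0 -0.0103 -0.029 -0.005 0 0.0005 0.079;0 -0.0103 -0.029 -0.005 0 0.0005 0.079;0 -0.0103 -0.029 -0.005 0 0.0005 0.079"}}

```text
clock: 31.93
eef_pos: [0.5153, 0.2104, 0.186]
tool_rot: [-0.372, 0.928, 0.0, 0.0]
ft_force: [-0.0, -0.4, 0.3]
grip_width: 0.0429
grasp_force: 0.0
```

>>> {"fn": "send_rows", "kwargs": {"steps": "0 -0.0103 -0.029 -0.005 0 0.0005 0.079;0 -0.0103 -0.029 -0.005 0 0.0005 0.079;0 -0.0103 -0.029 -0.005 0 0.0005 0.079;0 -0.0103 -0.029 -0.005 0 0.0005 0.079;0 -0.0103 -0.029 -0.005 0 0.0005 0.079"}}

```text
clock: 32.35
eef_pos: [0.4636, 0.0657, 0.1616]
tool_rot: [-0.547, 0.837, 0.002, -0.001]
ft_force: [1.1, -0.3, 0.6]
grip_width: 0.0424
grasp_force: 0.0
```

>>> {"fn": "send_rows", "kwargs": {"steps": "0 0 0 0 0 0 0;0 0 0 0 0 0 0;0 0 0 0 0 0 0;0 0 0 0 0 0 0;0 0 0 0 0 0 0"}}

```text
clock: 32.77
eef_pos: [0.4662, 0.0682, 0.1635]
tool_rot: [-0.546, 0.838, 0.002, 0.001]
ft_force: [0.2, 0.1, 0.7]
grip_width: 0.0426
grasp_force: 0.0
```

Run:
```python
from h import *
st()
w=snap("wrist","pics/w11.png");cl=cloud(w,w["obs"]);P=cl.reshape(-1,3)
P=P[(P[:,2]>.095)&(P[:,2]<.108)]
for c in((.4652,.0671),(.4877,.118)):
    Q=P[np.hypot(P[:,0]-c[0],P[:,1]-c[1])<.02]
    if len(Q)>20: print(len(Q),cv2.minEnclosingCircle((Q[:,:2]*1000).astype(np.float32)),np.median(Q[:,2]))
plan([.4652,.0671,.05],down(np.radians(156)))
```

```text
t 32.77 tcp [0.4662 0.0682 0.1635] z [ 0.     0.004 -1.   ] y [-0.915  0.404  0.001] q [ 0.143  0.206 -0.149  1.215  0.004 -1.012] F [0.2 0.1 0.7] g 0.0426 0.0
1162 ((465.6242980957031, 64.604248046875), 10.988221168518066) 0.10188239406263369
985 ((488.6119384765625, 115.88146209716797), 11.103926658630371) 0.10173764478183159
calls 1 row: -0.0002 -0.0002 -0.0227 -0.0007 0.0001 -0.0006 | total [-0.001 -0.001 -0.114] [-0.004  0.    -0.003]
```

>>> {"fn": "send_rows", "kwargs": {"steps": "0 0 -0.001 -0.025 0 0 0;0 0 -0.001 -0.025 0 0 0;0 0 0 -0.025 0 0 0;0 0 0 -0.024 0 0 0;0 0 0 -0.0145 0 0 0"}}

```text
clock: 33.23
eef_pos: [0.4646, 0.0658, 0.0479]
tool_rot: [-0.546, 0.838, 0.002, -0.0]
ft_force: [-0.4, -0.1, -0.2]
grip_width: 0.0425
grasp_force: 0.0
```

>>> {"fn": "send_rows", "kwargs": {"steps": "0 0 0 0 0 0 0;-0.8 0 0 0 0 0 0;-0.8 0 0 0 0 0 0;-0.8 0 0 0 0 0 0;-0.8 0 0 0 0 0 0"}}

```text
clock: 33.65
eef_pos: [0.4672, 0.066, 0.0524]
tool_rot: [-0.546, 0.838, 0.001, 0.003]
ft_force: [-2.3, 0.9, 7.1]
grip_width: 0.02
grasp_force: 59.9
```

>>> {"fn": "send_rows", "kwargs": {"steps": "-0.8 0 0 0 0 0 0;-0.8 0 0 0 0 0 0;-0.8 0 0 0 0 0 0;-0.8 0 0 0.005 0 0 0;-0.8 0 0 0.01 0 0 0"}}

```text
clock: 34.07
eef_pos: [0.4656, 0.0651, 0.0654]
tool_rot: [-0.545, 0.838, 0.001, 0.001]
ft_force: [0.1, -0.8, -1.5]
grip_width: 0.0204
grasp_force: 59.0
```

Run:
```python
from h import *
st()
q=down(np.radians(156));a=plan([.4655,.0655,.11],q);b=plan([.645,-.055,.11],q,a);plan([.645,-.055,.05+.006],q,b)
```

```text
t 34.07 tcp [0.4656 0.0651 0.0654] z [-0.     0.003 -1.   ] y [-0.914  0.405  0.001] q [ 0.137  0.295 -0.31   0.966  0.003 -1.017] F [ 0.1 -0.8 -1.5] g 0.0204 59.0
calls 1 row: -0.0 0.0001 0.0089 -0.0006 -0.0 -0.0003 | total [-0.     0.     0.045] [-0.003 -0.    -0.001]
calls 2 row: 0.018 -0.012 0.0 0.0 0.0 0.0 | total [ 0.18 -0.12  0.  ] [0. 0. 0.]
calls 1 row: 0.0 0.0 -0.0108 0.0 0.0 0.0 | total [ 0.     0.    -0.054] [0. 0. 0.]
```

>>> {"fn": "send_rows", "kwargs": {"steps": "-0.8 0 0 0.012 0 0 0;-0.8 0 0 0.012 0 0 0;-0.8 0 0 0.012 0 0 0;-0.8 0.005 -0.003 0.006 0 0 0;-0.8 0.01 -0.007 0 0 0 0"}}

```text
clock: 34.48
eef_pos: [0.4822, 0.0555, 0.1093]
tool_rot: [-0.546, 0.838, 0.001, 0.003]
ft_force: [0.4, -0.2, -1.6]
grip_width: 0.0203
grasp_force: 58.9
```

>>> {"fn": "send_rows", "kwargs": {"steps": "-0.8 0.015 -0.01 0 0 0 0;-0.8 0.015 -0.01 0 0 0 0;-0.8 0.015 -0.01 0 0 0 0;-0.8 0.015 -0.01 0 0 0 0;-0.8 0.015 -0.01 0 0 0 0"}}

```text
clock: 34.9
eef_pos: [0.5572, 0.0038, 0.1065]
tool_rot: [-0.545, 0.838, 0.001, 0.001]
ft_force: [0.4, -0.2, -0.6]
grip_width: 0.0201
grasp_force: 58.9
```

>>> {"fn": "send_rows", "kwargs": {"steps": "-0.8 0.015 -0.01 0 0 0 0;-0.8 0.015 -0.01 0 0 0 0;-0.8 0.015 -0.01 0 0 0 0;-0.8 0.015 -0.01 0 0 0 0;-0.8 0.015 -0.01 0 0 0 0"}}

```text
clock: 35.32
eef_pos: [0.632, -0.0464, 0.1061]
tool_rot: [-0.545, 0.838, 0.001, 0.001]
ft_force: [0.7, 1.0, -2.3]
grip_width: 0.0203
grasp_force: 58.9
```

>>> {"fn": "send_rows", "kwargs": {"steps": "-0.8 0.01 -0.007 0 0 0 0;-0.8 0.005 -0.003 0 0 0 0;-0.8 0 0 0 0 0 0;-0.8 0 0 -0.015 0 0 0;-0.8 0 0 -0.012 0 0 0"}}

```text
clock: 35.73
eef_pos: [0.646, -0.0549, 0.08]
tool_rot: [-0.545, 0.838, 0.001, 0.001]
ft_force: [-0.7, 0.1, -1.3]
grip_width: 0.0203
grasp_force: 59.1
```

>>> {"fn": "send_rows", "kwargs": {"steps": "-0.8 0 0 -0.008 0 0 0;-0.8 0 0 -0.005 0 0 0;-0.8 0 0 -0.003 0 0 0;-0.8 0 0 0 0 0 0;-0.8 0 0 0 0 0 0"}}

```text
clock: 36.15
eef_pos: [0.6461, -0.0547, 0.0647]
tool_rot: [-0.545, 0.838, 0.001, 0.001]
ft_force: [-0.5, 0.3, -1.3]
grip_width: 0.0201
grasp_force: 59.1
```

Run:
```python
from h import *
st()
```

```text
t 36.15 tcp [ 0.6461 -0.0547  0.0647] z [ 0.001  0.004 -1.   ] y [-0.914  0.405  0.001] q [-0.086  0.617  0.211  1.164  0.004 -1.24 ] F [-0.5  0.3 -1.3] g 0.0201 59.1
```

Lower until contact, then release and rise.

>>> {"fn": "send_rows", "kwargs": {"steps": "-0.8 0 0 -0.003 0 0 0;-0.8 0 0 -0.002 0 0 0;-0.8 0 0 0 0 0 0;-0.8 0 0 0 0 0 0;-0.8 0 0 0 0 0 0"}}

```text
clock: 36.57
eef_pos: [0.646, -0.0548, 0.0595]
tool_rot: [-0.545, 0.838, 0.001, 0.001]
ft_force: [0.1, 0.2, -2.0]
grip_width: 0.0202
grasp_force: 59.1
```

>>> {"fn": "send_rows", "kwargs": {"steps": "-0.8 0 0 -0.001 0 0 0;-0.8 0 0 0 0 0 0;-0.8 0 0 -0.001 0 0 0;-0.8 0 0 0 0 0 0;-0.8 0 0 0 0 0 0"}}

```text
clock: 36.98
eef_pos: [0.6461, -0.0549, 0.0585]
tool_rot: [-0.545, 0.838, 0.001, 0.002]
ft_force: [-2.1, 0.1, 6.9]
grip_width: 0.0198
grasp_force: 60.0
```

>>> {"fn": "send_rows", "kwargs": {"steps": "0 0 0 0 0 0 0;0 0 0 0 0 0 0;0 0 0 0 0 0 0;0 0 0 0 0 0 0;0 0 0 0.02 0 0 0"}}

```text
clock: 37.4
eef_pos: [0.6425, -0.0545, 0.0726]
tool_rot: [-0.545, 0.838, 0.004, -0.002]
ft_force: [-0.2, -0.8, -0.3]
grip_width: 0.0428
grasp_force: 0.0
```

>>> {"fn": "send_rows", "kwargs": {"steps": "0 0 0 0.03 0 0 0;0 0 0 0.03 0 0 0;0 -0.015 0.015 0.02 0 0 0;0 -0.03 0.03 0 0 0 0;0 -0.025 0.025 0 0 0 0"}}

```text
clock: 37.82
eef_pos: [0.577, 0.0151, 0.1589]
tool_rot: [-0.544, 0.839, 0.001, 0.003]
ft_force: [-0.4, 0.3, -0.7]
grip_width: 0.0426
grasp_force: 0.0
```

>>> {"fn": "send_rows", "kwargs": {"steps": "0 -0.025 0.025 0 0 0 0;0 -0.025 0.025 0 0 0 0;0 -0.02 0.02 0 0 0 0;0 0 0 0 0 0 0;0 0 0 0 0 0 0"}}

```text
clock: 38.23
eef_pos: [0.5057, 0.0857, 0.1577]
tool_rot: [-0.546, 0.838, 0.001, 0.001]
ft_force: [0.9, -0.5, 0.3]
grip_width: 0.043
grasp_force: 0.0
```

Run:
```python
from bot import *
st()
t=snap("top","pics/t12.png");cl=cloud(t);bottles(t,cl)
w=snap("wrist","pics/w12.png");cl=cloud(w,w["obs"]);P=cl.reshape(-1,3)
P=P[(P[:,2]>.095)&(P[:,2]<.115)]
Q=P[np.hypot(P[:,0]-.488,P[:,1]-.117)<.04]
if len(Q)>20: print(len(Q),cv2.minEnclosingCircle((Q[:,:2]*1000).astype(np.float32)),np.median(Q[:,2]))
```

```text
t 38.23 tcp [0.5057 0.0857 0.1577] z [ 0.001  0.004 -1.   ] y [-0.915  0.403  0.   ] q [ 0.166  0.29  -0.054  1.225  0.003 -0.99 ] F [ 0.9 -0.5  0.3] g 0.043 0.0
neck [644.1 -53.5] z 0.1077 px [334.29166667 201.36458333] body ((644.6173095703125, -54.14646911621094), (44.96160125732422, 61.07050323486328), 70.06350708007812)
1149 ((488.1448669433594, 115.67569732666016), 11.173072814941406) 0.10189110488551026
```

>>> {"fn": "send_rows", "kwargs": {"steps": "0 -0.009 0.0155 0 0 0 0;0 -0.0087 0.0153 0 0 0 0;0 0 0 -0.02 0 0 0;0 0 0 -0.025 0 0 0;0 0 0 -0.025 0 0 0"}}

```text
clock: 38.75
eef_pos: [0.4908, 0.115, 0.0871]
tool_rot: [-0.545, 0.839, 0.001, 0.003]
ft_force: [0.8, 0.3, -0.5]
grip_width: 0.0425
grasp_force: 0.0
```

>>> {"fn": "send_rows", "kwargs": {"steps": "0 0 0 -0.02 0 0 0;0 0 0 -0.012 0 0 0;0 0 0 -0.004 0 0 0;0 0 0 0 0 0 0;0 0 0 0 0 0 0"}}

```text
clock: 39.17
eef_pos: [0.4898, 0.115, 0.0516]
tool_rot: [-0.545, 0.839, 0.001, 0.001]
ft_force: [1.2, 0.1, 0.6]
grip_width: 0.0427
grasp_force: 0.0
```

>>> {"fn": "send_rows", "kwargs": {"steps": "-0.8 0 0 0 0 0 0;-0.8 0 0 0 0 0 0;-0.8 0 0 0 0 0 0;-0.8 0 0 0 0 0 0;-0.8 0 0 0 0 0 0"}}

```text
clock: 39.58
eef_pos: [0.4891, 0.116, 0.0525]
tool_rot: [-0.545, 0.838, 0.001, 0.002]
ft_force: [-3.7, 1.0, 6.2]
grip_width: 0.0202
grasp_force: 58.8
```

>>> {"fn": "send_rows", "kwargs": {"steps": "-0.8 0 0 0 0 0 0;-0.8 0 0 0.005 0 0 0;-0.8 0 0 0.01 0 0 0;-0.8 0 0 0.015 0 0 0;-0.8 0 0 0.015 0 0 0"}}

```text
clock: 40.0
eef_pos: [0.4885, 0.1153, 0.097]
tool_rot: [-0.545, 0.838, 0.001, 0.001]
ft_force: [-0.4, -0.3, -1.7]
grip_width: 0.0204
grasp_force: 58.7
```

Run:
```python
from h import *
st()
a=plan([.645,.05,.106],down(np.radians(156)))
```

```text
t 40.0 tcp [0.4885 0.1153 0.097 ] z [-0.     0.003 -1.   ] y [-0.914  0.405  0.001] q [ 0.23   0.318 -0.182  1.07   0.003 -0.924] F [-0.4 -0.3 -1.7] g 0.0204 58.7
calls 1 row: 0.0313 -0.0131 0.0018 -0.0006 -0.0 -0.0003 | total [ 0.156 -0.065  0.009] [-0.003 -0.    -0.001]
```

>>> {"fn": "send_rows", "kwargs": {"steps": "-0.8 0.006 -0.003 0.009 0 0 0;-0.8 0.014 -0.006 0 0 0 0;-0.8 0.017 -0.007 0 0 0 0;-0.8 0.017 -0.007 0 0 0 0;-0.8 0.017 -0.007 0 0 0 0"}}

```text
clock: 40.42
eef_pos: [0.5608, 0.0851, 0.1063]
tool_rot: [-0.545, 0.838, 0.001, 0.002]
ft_force: [-0.1, -0.0, -1.6]
grip_width: 0.0201
grasp_force: 58.8
```

>>> {"fn": "send_rows", "kwargs": {"steps": "-0.8 0.017 -0.007 0 0 0 0;-0.8 0.017 -0.007 0 0 0 0;-0.8 0.017 -0.007 0 0 0 0;-0.8 0.017 -0.007 0 0 0 0;-0.8 0.012 -0.005 0 0 0 0"}}

```text
clock: 40.83
eef_pos: [0.6414, 0.0515, 0.1058]
tool_rot: [-0.545, 0.838, 0.001, 0.002]
ft_force: [0.1, 0.7, -1.4]
grip_width: 0.02
grasp_force: 58.8
```

>>> {"fn": "send_rows", "kwargs": {"steps": "-0.8 0.005 -0.002 0 0 0 0;-0.8 0 0 0 0 0 0;-0.8 0 0 -0.015 0 0 0;-0.8 0 0 -0.013 0 0 0;-0.8 0 0 -0.008 0 0 0"}}

```text
clock: 41.25
eef_pos: [0.6431, 0.0508, 0.0682]
tool_rot: [-0.545, 0.838, 0.002, 0.0]
ft_force: [-0.3, 0.7, -2.0]
grip_width: 0.0204
grasp_force: 58.9
```

>>> {"fn": "send_rows", "kwargs": {"steps": "-0.8 0 0 -0.005 0 0 0;-0.8 0 0 -0.003 0 0 0;-0.8 0 0 -0.001 0 0 0;-0.8 0 0 0 0 0 0;-0.8 0 0 0 0 0 0"}}

```text
clock: 41.67
eef_pos: [0.6452, 0.0506, 0.0611]
tool_rot: [-0.545, 0.838, 0.001, 0.002]
ft_force: [-0.8, -0.1, -1.2]
grip_width: 0.02
grasp_force: 58.9
```

>>> {"fn": "send_rows", "kwargs": {"steps": "-0.8 0 0 -0.001 0 0 0;-0.8 0 0 0 0 0 0;-0.8 0 0 -0.001 0 0 0;-0.8 0 0 0 0 0 0;-0.8 0 0 0 0 0 0"}}

```text
clock: 42.08
eef_pos: [0.645, 0.0505, 0.0586]
tool_rot: [-0.545, 0.838, 0.001, 0.001]
ft_force: [0.1, -0.4, 1.0]
grip_width: 0.0202
grasp_force: 59.2
```

>>> {"fn": "send_rows", "kwargs": {"steps": "-0.8 0 0 -0.0007 0 0 0;-0.8 0 0 0 0 0 0;-0.8 0 0 0 0 0 0;-0.8 0 0 0 0 0 0;-0.8 0 0 0 0 0 0"}}

```text
clock: 42.5
eef_pos: [0.6451, 0.0506, 0.0586]
tool_rot: [-0.545, 0.838, 0.001, 0.002]
ft_force: [-2.7, 0.4, 5.8]
grip_width: 0.0205
grasp_force: 59.4
```

Contact felt; release, rise and back off, then verify.

>>> {"fn": "send_rows", "kwargs": {"steps": "0 0 0 0 0 0 0;0 0 0 0 0 0 0;0 0 0 0 0 0 0;0 0 0 0 0 0 0;0 0 0 0.02 0 0 0"}}

```text
clock: 42.92
eef_pos: [0.6413, 0.0502, 0.0729]
tool_rot: [-0.545, 0.838, 0.004, -0.003]
ft_force: [0.3, 0.1, 0.7]
grip_width: 0.0428
grasp_force: 0.0
```

>>> {"fn": "send_rows", "kwargs": {"steps": "0 0 0 0.03 0 0 0;0 0 0 0.035 0 0 0;0 0 0 0.035 0 0 0;0 -0.03 0 0.03 0 0 0;0 -0.04 0 0 0 0 0"}}

```text
clock: 43.33
eef_pos: [0.5807, 0.0508, 0.2129]
tool_rot: [-0.545, 0.838, -0.002, 0.007]
ft_force: [0.9, -0.3, 1.4]
grip_width: 0.0426
grasp_force: 0.0
```

>>> {"fn": "send_rows", "kwargs": {"steps": "0 -0.04 0 0 0 0 0;0 -0.04 0 0 0 0 0;0 -0.04 0 0 0 0 0;0 -0.04 0 0 0 0 0;0 -0.04 0 0 0 0 0"}}

```text
clock: 43.75
eef_pos: [0.3732, 0.0503, 0.2067]
tool_rot: [-0.545, 0.838, 0.001, 0.001]
ft_force: [-0.8, -0.1, 0.7]
grip_width: 0.0428
grasp_force: 0.0
```

>>> {"fn": "send_rows", "kwargs": {"steps": "0 0 0 0 0 0 0;0 0 0 0 0 0 0;0 0 0 0 0 0 0;0 0 0 0 0 0 0;0 0 0 0 0 0 0"}}

```text
clock: 44.17
eef_pos: [0.3768, 0.0506, 0.2072]
tool_rot: [-0.545, 0.838, 0.001, 0.002]
ft_force: [-0.3, -0.4, -0.1]
grip_width: 0.0424
grasp_force: 0.0
```

Run:
```python
from bot import *
st()
t=snap("top","pics/t13.png");cl=cloud(t);bottles(t,cl)
P=cl[300:370,430:500].reshape(-1,3);s=(P[:,2]>.08)&(P[:,2]<.095);print("cup",cv2.minEnclosingCircle((P[s,:2]*1000).astype(np.float32)))
P=cl[190:295,85:205].reshape(-1,3);s=(P[:,2]>.083)&(P[:,2]<.095);print("bar",cv2.minAreaRect(P[s,:2].astype(np.float32)*1000))
for n,u0,v0,u1,v1,z0,z1 in(("beaker",325,110,375,165,.05,.1),("sample",225,120,265,165,.12,.14),("clamp",190,175,220,210,.02,.05)):
    P=cl[v0:v1,u0:u1].reshape(-1,3);P=P[(P[:,2]>z0)&(P[:,2]<z1)];print(n,len(P),np.round(P.mean(0)*1000))
cv2.imwrite("pics/z13.png",cv2.resize(t["frame"][100:370,80:520,::-1],None,fx=1.8,fy=1.8,interpolation=3))
```

```text
t 44.17 tcp [0.3768 0.0506 0.2072] z [ 0.001  0.004 -1.   ] y [-0.914  0.406  0.   ] q [ 0.13  -0.    -0.267  1.302  0.004 -1.023] F [-0.3 -0.4 -0.1] g 0.0424 0.0
neck [643.7  53.1] z 0.1084 px [281.98019802 201.54455446] body ((644.3797607421875, 53.515132904052734), (60.830421447753906, 44.88274383544922), 9.395476341247559)
neck [643.9 -53.5] z 0.1079 px [334.29166667 201.33333333] body ((644.341796875, -54.030662536621094), (44.955509185791016, 60.888153076171875), 70.00450897216797)
cup ((377.46075439453125, -336.846435546875), 30.235815048217773)
bar ((568.1511840820312, 359.5414123535156), (44.97603225708008, 14.903668403625488), 18.52034568786621)
beaker 425 [795. -88.  76.]
sample 126 [779. 132. 129.]
clamp 216 [671. 216.  29.]
```

View pics/z13.png

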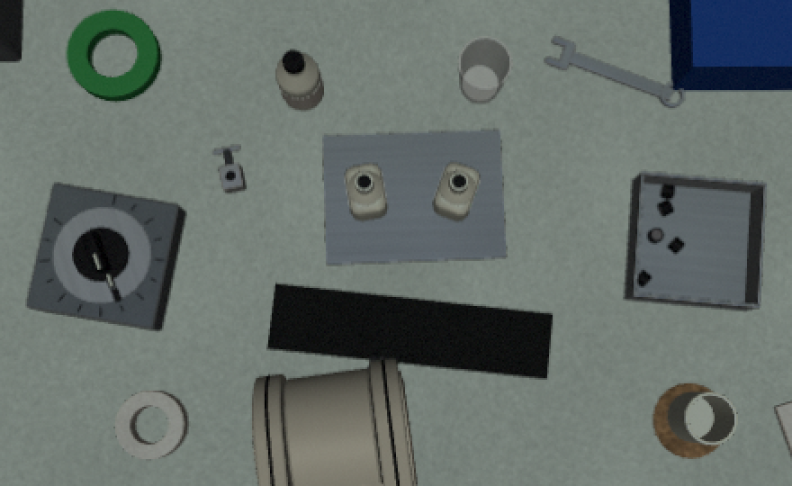

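The picture shows both bottles standing on the plate, at about (365,190) and (458,190). The pointer is at the tab near (118,297). Five caps lie in the tray, and the empty cup is on its coaster at (710,420).

```bash
python3 -c "
from workcell import *
print(job_done())"
```

```text
the job is handed in; nothing more can be done
None
```

The job is handed in: five caps are in the tray, the empty cup is upright on its coaster, the dial is on its index, and both bottles (one knocked aside mid-run) stand fully on the plate; the bystanders were not moved.

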